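Set out the car key under the magnifier for a battery change

TASK

I want to change the battery in my car key, so get it ready under the magnifier. First press the lever of the flip-lid well right down to its stop so that the lid flips open, put everything lying on the magnifier's pad into the well and close the lid fully again; hang the key or keys in front of the silver car fob on the empty spare hook, and lay the fob flat in the middle of the cleared pad, on the blue ring. Last of all swing the lens arm until the lens is centred over the fob and leave it standing there; do not disturb the other things on the ledge.

Things in the scene. Friction and masses are not known exactly. Their poses are not given: they have to be found in the camera images.
- well: Pale wooden storage well, fixed: open box 140 (x) x 240 (y) mm, 60 mm high, walls and floor 6 mm. Origin: centre of its underside. Its front (lever side) faces its own -x. The white flip lid on top is 140 (x) x 270 (y) x 4 mm, hinged along the far rim: hinge axis along y, 70 mm from the centre towards +x, 60 mm above the ledge, in the lid's inner face.
- lid (a joint): Flip lid angle (rad): 0 shut, opening upward about the far rim; the lever fully down throws it to about 1.4 (nearly upright); stop at 1.85. Its hinge is stiff: the lid stays at any angle and takes about 1 N at its free edge. It can be shut by pushing its outer face with shut fingers from behind: over towards the robot, then down.
- lever (a joint): Angle of the sprung lever (rad): 0 at rest, 0.39 at its stop. It springs back when let go. On its way down it pushes the lid up, and takes about 13 N on its pad.
- lever_pad (a point): Centre of the top of the lever's black finger pad (34 mm along the well's x, 44 mm along y), 75 mm in front of the well's front face and 55 mm above the ledge at rest. The lever turns about a line along the well's y, 67 mm further in (towards the well) and 5 mm lower, so the pad goes down about 26 mm. Keep clear of the lid, which flips up at once: its front edge is above the well's front face.
- magnifier: Magnifier stand, fixed: white base plate 290 x 220 x 10 mm with a cork pad 200 x 190 mm whose top is 12 mm above the ledge. Origin: on the ledge under the middle of the pad's blue ring (60 mm across). A steel post (18 mm thick) stands 150 mm from it towards the stand's own +x and carries the lens arm, whose swing axis is the post's.
- lens_arm (a joint): Swing of the lens arm about the post (rad): 0 when the lens is exactly above the ring's centre; it grows as the lens swings clockwise seen from above (from over the pad to the stand's +y side, where it is parked). Friction holds it wherever it is left (about 1.5 N at the grip moves it).
- lens_mid (a point): Centre of the lens (88 mm across, 12 mm thick, 155 mm above the ledge), 150 mm from the swing axis.
- lens_grip (a point): Point to take the lens by: 29 mm up the upright round black handle (14 mm thick, 45 mm tall, foot 159 mm and top 204 mm above the ledge) that stands on the lens's rim, 56 mm to the side of the lens centre.
- key_post: The crowded key post, fixed: wooden base, steel post rising at the origin (origin: on the ledge under the post), and a flat hook 10 mm wide, 4 mm thick, running 112 mm level from the post along its own -x (towards the robot), top face 165 mm above the ledge; its end is turned up 8 mm. Nothing stands higher than 173 mm.
- spare_post: The spare key post, the same as key_post; its hook is empty at the start.
- blue_key: Key on a rigid blue tag on the crowded hook, in front of the fob (may be absent). Tag 32 mm wide (its y), 10 mm thick (its x); the hook passes through its window, 22 wide x 26 mm high. Origin: middle of the window's upper edge, resting on the hook; tag from 5 mm above to 66 mm below it, brass key to 93 mm. z up. To take off: lift 15 mm, draw over the hook's end. Keys and fob hang 30 mm apart.
- green_key: Key with a rigid green tag, same shape as blue_key (may be absent; one or both are there).
- fob: Silver car key fob, hanging rearmost on the crowded hook. Case 34 mm wide (its y), 14 mm thick (its x), 60 mm long (its z, from 26 to 86 mm below the origin), below a rigid steel loop 34 mm wide, 10 mm thick with a window 24 x 26 mm. Origin: middle of the window's upper edge, which rests on the hook; the loop reaches 5 mm above it.
- fob_mid (a point): Centre of the fob's case, 56 mm below the fob's origin.
- clothespin: Orange plastic clothespin lying on the pad (may be absent), 72 mm long (its x), 14 mm wide (its y), 11 mm high. Origin: centre of its underside. On start one to three of clothespin, paperweight and seal_case are there.
- paperweight: Round green glass paperweight on the pad (may be absent), domed, 56 mm across up to 16 mm from its foot, 33 mm high, 0.14 kg. Origin: centre of its underside.
- seal_case: Black seal case with a brass band, lying on the pad (may be absent), 64 mm long (its x), 22 mm wide (its y), 18 mm high. Origin: centre of its underside.
- watch: Black smartwatch on a white stand, foot 60 x 60 mm, 95 mm high; leave alone. Origin: centre of its underside, as for the six below.
- dish: Small blue dish, 90 mm across, 22 mm high; leave alone.
- sanitiser: Clear bottle, 52 mm across, 130 mm high; leave alone.
- glasses_case: Blue spectacle case 60 x 155 x 40 mm; leave alone.
- parcel: Cardboard parcel 120 x 160 x 70 mm; leave alone.
- polish: Round brass-coloured polish tin, 70 mm across, 30 mm high; leave alone.
- plant_pot: Small potted plant, pot 80 mm across, about 110 mm high; leave alone.
Mind the look-alikes: they are no part of the job. What is shaped like the fob but orange is not meant. There is more than one size of the blue_key; the job needs the smaller.

How it is judged:
By the outcome, as a careful person would: the job done as asked, in the order asked, and still so for the second after the job is handed in, with the robot touching nothing.
Of blue_key, green_key only 1 to 2 are there at a start; the rules pass over those that are not, and their reading is None.
Of clothespin, paperweight, seal_case only 1 to 3 are there at a start; the rules pass over those that are not, and their reading is None.
At some moment in a run one of clothespin, paperweight, seal_case may be knocked a few centimetres aside while the robot is not near it.
It also fails if it takes over 210 s, if anything falls off the work surface, if the arm or the gripper's body presses on something with over 40 N, if the wrist force passes 120 N, or if a joint passes its speed limit or range.

ROBOT

A 6-joint arm with a two-finger parallel gripper is mounted at the origin on the work surface. World frame = base frame: x ahead of the robot, y to its left, z up, the work surface at z = 0. Lengths are in m, angles in rad, forces in N, time in s.
With the tool pointing down it reaches from about 0.3 to 0.775 m from the base axis. Payload 14.6 kg.
Tool frame: the origin (TCP) lies between the finger pads; the fingertips stand 19 mm ahead of it and the grasp point (between the pads) is the TCP (ctrl.finger_overhang is the distance from the TCP to the fingertips, in m); z points along the fingers, y is the direction in which the jaws open and shut (so a half turn about z gives the same grasp; the last joint's range is limited). The gripper opens to 94 mm and grips with 3 to 60 N. Pads are 16 mm wide; open, the fingers measure 119 mm over their backs; the gripper's body (75 mm by 177 mm) begins 78 mm behind the grasp point.
Start: joints at [-1.195, 0.3, 1.521, -0, 1.321, -0.067], TCP at [0.236, -0.497, 0.224] pointing down, gripper open.
Joint ranges: [-3.03, 3.03], [-0.79, 2.21], [0.23, 2.52], [-1.04, 4.18], [0, 3.07], [-2.55, 2.55]. Speed limits (rad/s): [2.22, 2.22, 2.57, 3.14, 3.14, 3.14].

INTERFACE

Orientations are given as [roll, pitch, yaw] about the fixed x, y, z axes, in that order (R = Rz(yaw) Ry(pitch) Rx(roll)).
In Python, from station import ctrl gives the robot as it stands.
- The arm moves only by the tool send_rows, never from a script. Its argument "series" is a list of rows, each a list of 7 numbers: the turn, a rotation vector about the tool's x, y, z in degrees, then the shift along the tool's x, y, z in m, then the gripper's target within -1 to 1 (fully open at 1, half-way at 0, shut at -1). A call has 1 to 8 rows; each row is the pose to reach, as a shift and turn from the pose commanded when the call began, along the tool's axes at that moment; what a row does not reach only later rows make up. A row lasts 1/10 s, in which the tool goes at most 50 mm and 8.59 degrees, less where a joint would pass 70% of its speed; a pose out of reach is approached as far as the arm can. A call with a gripper value outside its range is refused whole. The fingers move at their own pace and stop on an object; "force" is the grip in N (left out, the last holds). Time passes only in rows, so rows that repeat a pose let the fingers close. It gives the time, the measured TCP pose, the force and the opening at its end, in the units of the state.
- ctrl.get_obs(): the state, without advancing time (a new reading comes with each control period).
- ctrl.camera(name): name is "scene" or "top" or "wrist"; returns a dict with "pixels" (480x640x3 uint8, red, green, blue), "z_map" (480x640 float32, m along the optical axis (not along the pixel's ray), 0 where there is no reading), "fov_y" (degrees; the focal length in pixels is half the picture's height over the tangent of half this angle, whatever the lens; pixels are square), "cx", "cy" (the principal point, pixels), "R" (3x3) and "t" (3): a world point X has camera coordinates R X + t. Camera axes: x right, y down, z forward; pixel columns grow to the right and rows downward; lengths in m; the calibration is good to about 2 mm. The wrist camera is an equidistant fisheye: a pixel r from the principal point sees the ray r / f radians off the axis. A picture is of the moment at which its call begins.
- ctrl.hand_in(): hands the job in, once; it reports no verdict.
The state is a dict: "time_s": time; "qpos": joint angles; "joint_vel": joint speeds; "tau": joint torques, N m; "ee_pos": TCP position; "eef_rot": TCP orientation; "force": force on the tool from outside, world axes, zero at the start; "moment": the same for the moment, N m; "grip_width": finger opening in m.
Only numpy, scipy, OpenCV 4.12 (cv2) and the standard library are available. Lean on these libraries where they do the work, as an engineer would, in place of code of your own. Each camera call takes 0.05 s, during which the arm holds its last target.

## Working session

There is one attempt and no reset: what is moved stays moved. The work goes in short steps, Python scripts to look and compute and a tool call to move; the robot and the scene stay as the last step left them, time stands still between calls to the robot, and variables do not carry over. Pictures are saved under pics/ and viewed, and the job is handed in when it is done.

Besides the shell and the picture viewer there is one more tool, called after ">>>" in YAML: its name, and indented under it one key for each argument. send_rows: Moves the arm, as the interface text tells. Its arguments: {"type":"object","properties":{"series":{"type":"array"},"force":{"type":"number"}},"required":["series"]}

```bash
ls -la; mkdir -p pics
cat > h.py <<'E'
import numpy as np, cv2
from station import ctrl
def cam(n):
    c=ctrl.camera(n); return c
def save(c,fn): cv2.imwrite('pics/'+fn,cv2.cvtColor(c['pixels'],cv2.COLOR_RGB2BGR))
def ray(c,u,v):
    f=240/np.tan(np.radians(c['fov_y'])/2)
    R=np.array(c['R']);t=np.array(c['t'])
    d=np.array([(u-c['cx'])/f,(v-c['cy'])/f,1.]); 
    return -R.T@t, R.T@d
def onz(c,u,v,z):
    o,d=ray(c,u,v); s=(z-o[2])/d[2]; return o+s*d
def dep(c,u,v):
    o,d=ray(c,u,v); return o+d*c['z_map'][int(round(v)),int(round(u))]
def proj(c,X):
    f=240/np.tan(np.radians(c['fov_y'])/2)
    p=np.array(c['R'])@np.array(X)+np.array(c['t']); return np.array([c['cx']+f*p[0]/p[2],c['cy']+f*p[1]/p[2]])
E
python3 - <<'E'
from h import *
for n in ['scene','top','wrist']:
    c=cam(n); save(c,n+'0.png'); print(n,c['fov_y'],c['cx'],c['cy'],np.round(c['R'],3).tolist(),np.round(c['t'],3).tolist(), c['pixels'].shape)
print(ctrl.get_obs(), ctrl.finger_overhang)
E
```

```text
total 12
drwxr-xr-x  3 agent agent 4096 Dec  6 12:12 .
drwxr-xr-x 23 root  root  4096 Dec  6 12:12 ..
drwxr-xr-x  2 agent agent 4096 Dec  6 12:12 pics
scene 42.46138271045181 326.4117645001803 240.46813897947868 [[0.586, 0.81, -0.015], [0.475, -0.358, -0.804], [-0.657, 0.464, -0.594]] [-0.294, -0.132, 1.985] (480, 640, 3)
top 49.50804703890921 315.4072606865854 238.2338644057444 [[-0.022, -1.0, 0.003], [-0.997, 0.021, -0.071], [0.071, -0.005, -0.997]] [0.003, 0.523, 1.634] (480, 640, 3)
wrist 65.70646984690485 323.4924726064827 241.83204326312045 [[0.428, -0.904, -0.001], [-0.87, -0.413, 0.27], [-0.244, -0.114, -0.963]] [-0.549, -0.028, 0.393] (480, 640, 3)
{'time_s': 0.15, 'qpos': array([-1.19459224e+00,  3.00321838e-01,  1.52141145e+00, -2.93677625e-05,
        1.32072171e+00, -6.65698705e-02]), 'joint_vel': array([-0.00347526, -0.0012977 , -0.00064303,  0.00036887, -0.0010734 ,
       -0.00020756]), 'tau': array([ 1.32846279e-03, -5.31962335e+01, -3.52825534e+01,  7.07196398e-02,
        2.35895900e-02, -9.49083619e-05]), 'ee_pos': array([ 0.23558594, -0.49679165,  0.22403997]), 'eef_rot': array([-3.14073033e+00, -2.89785824e-05,  4.42781226e-01]), 'force': array([-0.34178729,  0.4072887 , -0.12971996]), 'moment': array([-0.01192057, -0.0404325 , -0.00696082]), 'grip_width': 0.09406729322889403} 0.019
```

View pics/scene0.png

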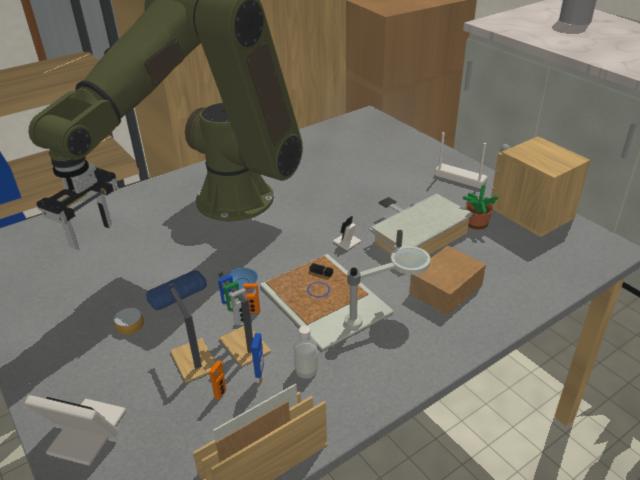

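View pics/top0.png

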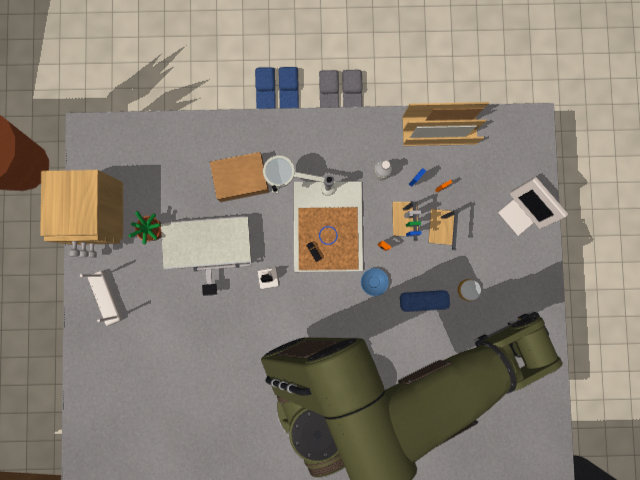

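View pics/wrist0.png

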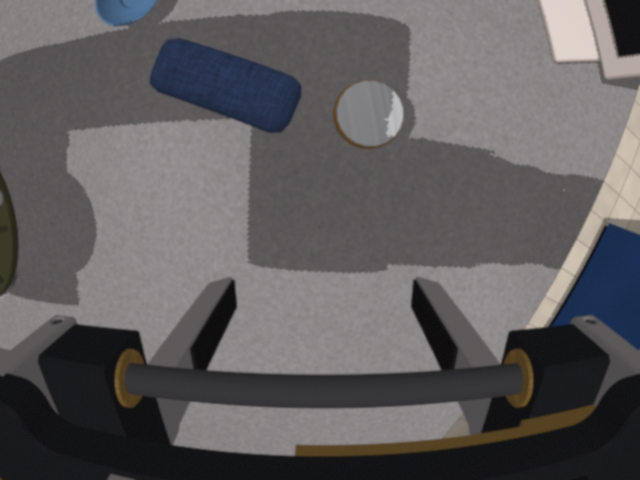

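Run:
```python
import cv2
a=cv2.imread('pics/top0.png'); b=cv2.imread('pics/scene0.png')
cv2.imwrite('pics/topc.png',cv2.resize(a[140:300,290:490],(800,640)[:2],interpolation=cv2.INTER_CUBIC)[:600])
cv2.imwrite('pics/scenec.png',cv2.resize(b[250:400,150:350],(800,600),interpolation=cv2.INTER_CUBIC))
```

```text
(no output)
```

View pics/topc.png

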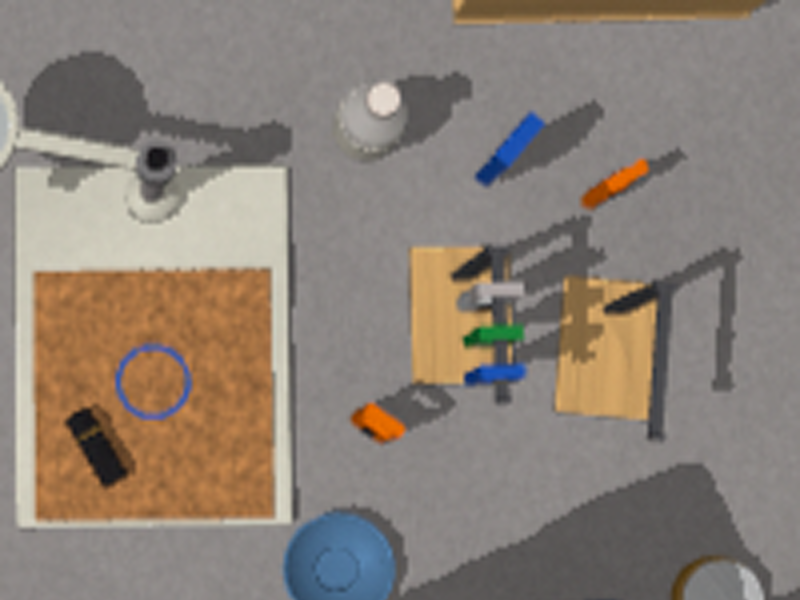

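View pics/scenec.png

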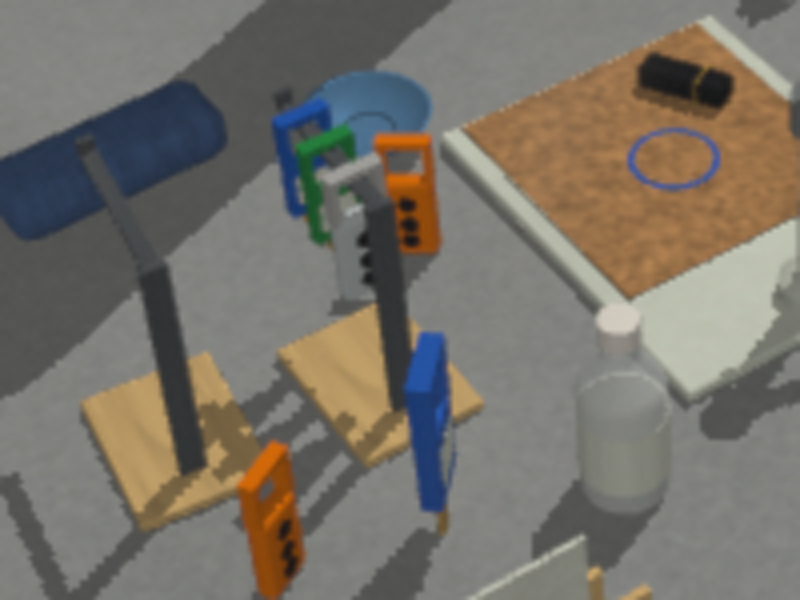

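The pad holds only the seal case, at top (314,252). On the crowded hook are blue (415,233), green (414,222) and the silver fob (413,213). The look-alikes stand on the ledge: a big blue key (417,177) and two orange fobs, (444,185) and (385,245). Next I'll measure positions.

Run:
```python
from h import *
c=cam('top'); P=c['pixels']; hsv=cv2.cvtColor(P,cv2.COLOR_RGB2HSV)
np.save('/tmp/top.npy',P)
def blobs(m,roi,amin=15):
    x0,y0,x1,y1=roi; M=np.zeros(m.shape,np.uint8); M[y0:y1,x0:x1]=m[y0:y1,x0:x1]
    cs,_=cv2.findContours(M,cv2.RETR_EXTERNAL,cv2.CHAIN_APPROX_NONE)
    return [k for k in cs if cv2.contourArea(k)>=amin]
def show(name,m,roi,z,amin=15):
    for k in blobs(m,roi,amin):
        r=cv2.minAreaRect(k); b=cv2.boxPoints(r)
        ctr=onz(c,*r[0],z); 
        W=np.array([onz(c,*p,z)[:2] for p in b])
        print(name,np.round(r[0],1),'A',cv2.contourArea(k),'ctr',np.round(ctr[:2],4),'z',np.round(dep(c,*r[0])[2],3),'corners',np.round(W,3).tolist())
H,S,V=[hsv[...,i].astype(int) for i in range(3)]
show('lid',((S<40)&(V>150)).astype(np.uint8),(155,205,256,275),0.064,500)
show('lever',((V<70)).astype(np.uint8),(195,278,225,300),0.055)
show('ring',((H>100)&(H<130)&(S>90)).astype(np.uint8),(300,215,360,260),0.012)
show('seal',((V<70)).astype(np.uint8),(298,230,362,272),0.018)
show('cork',((H<20)&(S>110)).astype(np.uint8),(290,190,370,280),0.012,500)
show('blue',((H>100)&(H<130)&(S>120)).astype(np.uint8),(400,226,430,245),0.168)
show('green',((H>50)&(H<85)&(S>100)).astype(np.uint8),(400,215,430,235),0.168)
show('lens',((S<40)&(V>150)).astype(np.uint8),(258,150,300,192),0.161)
show('handle',((V<70)).astype(np.uint8),(262,180,290,200),0.204)
# heights of hooks via depth: points with z>0.15
z=c['z_map']; ys,xs=np.mgrid[190:250,385:475]
f=240/np.tan(np.radians(c['fov_y'])/2); R=np.array(c['R']);t=np.array(c['t'])
pc=np.stack([(xs-c['cx'])/f*z[190:250,385:475],(ys-c['cy'])/f*z[190:250,385:475],z[190:250,385:475]],-1)
Wd=(pc-t)@R
sel=(Wd[...,2]>0.155)&(Wd[...,2]<0.19)
pts=Wd[sel]; uv=np.stack([xs[sel],ys[sel]],-1)
np.save('/tmp/pts.npy',pts)
for g,nm in ((pts[:,1]>np.median([pts[:,1].min(),pts[:,1].max()]),'key'),(pts[:,1]<np.median([pts[:,1].min(),pts[:,1].max()]),'spare')):
    q=pts[g]; print(nm,len(q),q.min(0).round(3),q.max(0).round(3))
# depth in handle/lens/post
for nm,(x0,y0,x1,y1) in dict(lensarm=(258,150,345,200)).items():
    ys,xs=np.mgrid[y0:y1,x0:x1]; zz=z[y0:y1,x0:x1]
    w=(np.stack([(xs-c['cx'])/f*zz,(ys-c['cy'])/f*zz,zz],-1)-t)@R
    for lo,hi in((0.19,0.21),(0.175,0.19),(0.14,0.172)):
        s=(w[...,2]>lo)&(w[...,2]<hi); q=w[s]; print(nm,lo,len(q),q.mean(0).round(4) if len(q) else '',q.min(0).round(3) if len(q) else '',q.max(0).round(3) if len(q) else '')
```

```text
lid [205.2 243.5] A 3864.5 ctr [0.5104 0.3314] z 0.062 corners [[0.581, 0.471], [0.593, 0.2], [0.44, 0.193], [0.429, 0.461]]
lever [209. 289.] A 124.5 ctr [0.3703 0.3226] z 0.05 corners [[0.386, 0.344], [0.385, 0.301], [0.355, 0.301], [0.355, 0.344]]
seal [313.8 251.3] A 98.5 ctr [ 0.4812 -0.0029] z 0.031 corners [[0.503, 0.021], [0.513, 0.002], [0.46, -0.027], [0.449, -0.008]]
cork [328. 238.] A 3493.0 ctr [ 0.523  -0.0489] z 0.014 corners [[0.426, 0.045], [0.624, 0.042], [0.62, -0.144], [0.422, -0.139]]
blue [413.1 232.9] A 38.0 ctr [ 0.5214 -0.2906] z 0.165 corners [[0.524, -0.269], [0.529, -0.311], [0.518, -0.312], [0.513, -0.271]]
green [413.  222.9] A 37.0 ctr [ 0.5503 -0.2914] z 0.169 corners [[0.554, -0.27], [0.558, -0.312], [0.547, -0.313], [0.543, -0.271]]
lens [296.5 186. ] A 50.0 ctr [0.6666 0.0438] z 0.01 corners [[0.682, 0.051], [0.681, 0.036], [0.652, 0.037], [0.652, 0.051]]
lens [279.1 170.2] A 742.5 ctr [0.7144 0.0938] z 0.158 corners [[0.733, 0.157], [0.777, 0.072], [0.696, 0.031], [0.652, 0.115]]
key 235 [ 0.5   -0.313  0.155] [ 0.612 -0.28   0.179]
spare 153 [ 0.472 -0.425  0.156] [ 0.584 -0.401  0.173]
lensarm 0.19 21 [0.6569 0.1072 0.2024] [0.651 0.101 0.195] [0.664 0.112 0.209]
lensarm 0.175 23 [ 0.6748 -0.0175  0.1789] [ 0.651 -0.057  0.175] [0.687 0.111 0.186]
lensarm 0.14 1032 [0.7055 0.073  0.16  ] [ 0.648 -0.063  0.142] [0.758 0.142 0.171]
```

Run:
```python
import cv2
a=cv2.imread('pics/top0.png'); b=cv2.imread('pics/scene0.png')
cv2.imwrite('pics/topL.png',cv2.resize(a[150:300,150:350],(800,600),interpolation=cv2.INTER_CUBIC))
cv2.imwrite('pics/topK.png',cv2.resize(a[190:250,385:475],(800,533),interpolation=cv2.INTER_CUBIC))
```

```text
(no output)
```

View pics/topL.png

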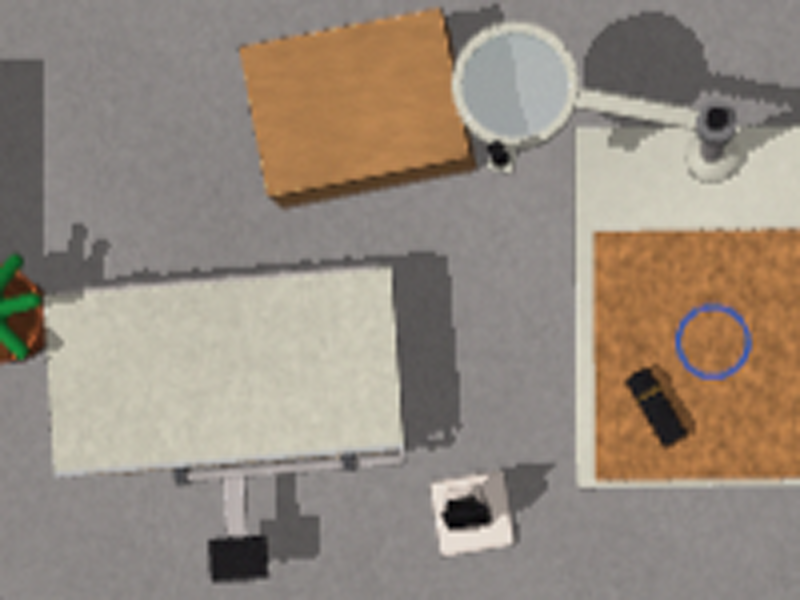

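View pics/topK.png

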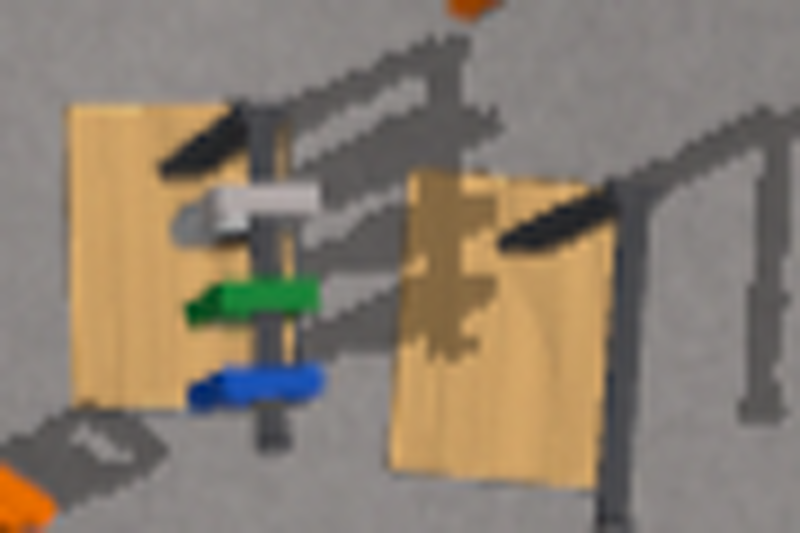

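Run:
```python
from h import *
p=np.load('/tmp/pts.npy')
def prof(q,nm):
    for x in np.arange(0.47,0.62,0.006):
        s=(q[:,0]>=x)&(q[:,0]<x+.006)
        if s.sum(): print(nm,round(x+.003,3),s.sum(),q[s][:,1].min().round(3),q[s][:,1].max().round(3),q[s][:,2].min().round(3),q[s][:,2].max().round(3))
prof(p[p[:,1]>-0.35],'key'); prof(p[p[:,1]<-0.35],'spare')
```

```text
key 0.497 1 -0.296 -0.296 0.179 0.179
key 0.503 6 -0.299 -0.293 0.16 0.177
key 0.509 6 -0.299 -0.294 0.159 0.167
key 0.515 11 -0.31 -0.292 0.162 0.176
key 0.521 25 -0.311 -0.281 0.157 0.173
key 0.527 17 -0.311 -0.281 0.156 0.172
key 0.533 9 -0.301 -0.292 0.155 0.17
key 0.539 8 -0.301 -0.292 0.161 0.172
key 0.545 15 -0.312 -0.286 0.159 0.173
key 0.551 26 -0.313 -0.281 0.156 0.172
key 0.557 8 -0.301 -0.292 0.16 0.167
key 0.563 8 -0.302 -0.292 0.159 0.17
key 0.569 8 -0.302 -0.292 0.159 0.171
key 0.575 15 -0.313 -0.281 0.157 0.172
key 0.581 26 -0.313 -0.28 0.155 0.173
key 0.587 15 -0.312 -0.281 0.161 0.174
key 0.593 8 -0.303 -0.294 0.16 0.165
key 0.599 6 -0.3 -0.293 0.158 0.167
key 0.605 6 -0.301 -0.293 0.158 0.167
key 0.611 11 -0.304 -0.288 0.156 0.173
spare 0.473 8 -0.41 -0.401 0.16 0.173
spare 0.479 8 -0.412 -0.403 0.156 0.168
spare 0.485 8 -0.413 -0.404 0.158 0.166
spare 0.491 7 -0.411 -0.404 0.16 0.168
spare 0.497 7 -0.412 -0.404 0.163 0.168
spare 0.503 6 -0.413 -0.406 0.162 0.173
spare 0.509 8 -0.417 -0.406 0.16 0.167
spare 0.515 8 -0.418 -0.407 0.157 0.168
spare 0.521 8 -0.416 -0.406 0.161 0.171
spare 0.527 9 -0.417 -0.407 0.16 0.17
spare 0.533 7 -0.416 -0.408 0.156 0.167
spare 0.539 7 -0.417 -0.409 0.158 0.167
spare 0.545 9 -0.419 -0.41 0.16 0.168
spare 0.551 7 -0.42 -0.412 0.159 0.165
spare 0.557 10 -0.421 -0.411 0.16 0.169
spare 0.563 8 -0.422 -0.411 0.158 0.168
spare 0.569 8 -0.42 -0.413 0.158 0.168
spare 0.575 7 -0.422 -0.412 0.162 0.169
spare 0.581 13 -0.425 -0.41 0.157 0.164
```

```bash
cat >> h.py <<'E'
from scipy.spatial.transform import Rotation as Ro
def state():
    o=ctrl.get_obs(); print('t',round(o['time_s'],2),'ee',np.round(o['ee_pos'],4),'rpy',np.round(o['eef_rot'],3),'F',np.round(o['force'],1),'grip',round(o['grip_width'],4)); return o
def Rt(rpy): return Ro.from_euler('xyz',rpy)
def down(yaw): return [np.pi,0,yaw]
def plan(*T):
    """T: (pos, rpy); prints turn(deg), shift in tool axes now"""
    o=state(); R0=Rt(o['eef_rot'])
    for p,r in T:
        d=R0.inv().apply(np.array(p)-o['ee_pos']); rv=(R0.inv()*Rt(r)).as_rotvec(degrees=True)
        print('turn',np.round(rv,1).tolist(),'shift',np.round(d,4).tolist())
E
python3 - <<'E'
from h import *
plan(([0.36,-0.1,0.23],down(0.044)),([0.371,0.323,0.12],down(0.044)),([0.371,0.323,0.08],down(0.044)))
E
```

```text
t 0.2 ee [ 0.2356 -0.4968  0.2241] rpy [-3.141 -0.     0.443] F [0.4 0.2 0.3] grip 0.0942
turn [-0.0, 0.0, 22.9] shift [0.2824, -0.3052, -0.0057]
turn [-0.0, 0.0, 22.9] shift [0.4736, -0.6827, 0.1046]
turn [-0.0, 0.0, 22.9] shift [0.4736, -0.6826, 0.1446]
```

>>> send_rows:
  series:
    - [0,0,8,0.282,-0.305,-0.006,-1]
    - [0,0,16,0.282,-0.305,-0.006,-1]
    - [0,0,22.9,0.282,-0.305,-0.006,-1]
    - [0,0,22.9,0.282,-0.305,-0.006,-1]
    - [0,0,22.9,0.282,-0.305,-0.006,-1]
    - [0,0,22.9,0.282,-0.305,-0.006,-1]
    - [0,0,22.9,0.282,-0.305,-0.006,-1]
    - [0,0,22.9,0.282,-0.305,-0.006,-1]

```text
time_s: 1.0
ee_pos: [0.3552, -0.1133, 0.2304]
eef_rot: [3.141, -0.001, 0.043]
force: [0.9, -0.6, 0.2]
grip_width: 0.0334
```

Run:
```python
from h import *
plan(([0.371,0.323,0.20],down(0.044)),([0.371,0.323,0.10],down(0.044)))
```

```text
t 1.0 ee [ 0.3552 -0.1133  0.2304] rpy [ 3.141e+00 -1.000e-03  4.300e-02] F [ 0.9 -0.6  0.2] grip 0.0334
turn [0.0, -0.0, -0.1] shift [0.0344, -0.4353, 0.0303]
turn [0.0, -0.0, -0.1] shift [0.0343, -0.4353, 0.1303]
```

>>> send_rows:
  series:
    - [0,0,0,0.03,-0.39,0.0,-1]
    - [0,0,0,0.03,-0.39,0.0,-1]
    - [0,0,0,0.03,-0.39,0.0,-1]
    - [0,0,0,0.03,-0.39,0.0,-1]
    - [0,0,0,0.03,-0.39,0,-1]
    - [0,0,0,0.03,-0.39,0.0,-1]
    - [0,0,0,0.03,-0.42,0.03,-1]
    - [0,0,0,0.03,-0.42,0.05,-1]

```text
time_s: 1.8
ee_pos: [0.3666, 0.2802, 0.1957]
eef_rot: [-3.14, -0.003, 0.044]
force: [1.2, -0.1, 0.6]
grip_width: 0.0005
```

>>> send_rows:
  series:
    - [0,0,0,0,0,0.05,-1]
    - [0,0,0,0,0,0.06,-1]
    - [0,0,0,0,0,0.06,-1]

```text
time_s: 2.1
ee_pos: [0.3661, 0.2767, 0.1344]
eef_rot: [3.14, 0.003, 0.043]
force: [-0.9, -0.0, 0.2]
grip_width: 0.0004
```

Run:
```python
from h import *
plan(([0.371,0.323,0.08],down(0.044)))
c=cam('top'); save(c,'top1.png'); c=cam('wrist'); save(c,'wr1.png')
im=cv2.imread('pics/top1.png'); cv2.imwrite('pics/top1c.png',cv2.resize(im[150:330,150:390],(800,600)))
```

```text
t 2.1 ee [0.3661 0.2767 0.1344] rpy [3.14e+00 3.00e-03 4.30e-02] F [-0.9 -0.   0.2] grip 0.0004
turn [0.1, 0.2, -0.1] shift [0.007, -0.0461, 0.0543]
```

View pics/top1c.png

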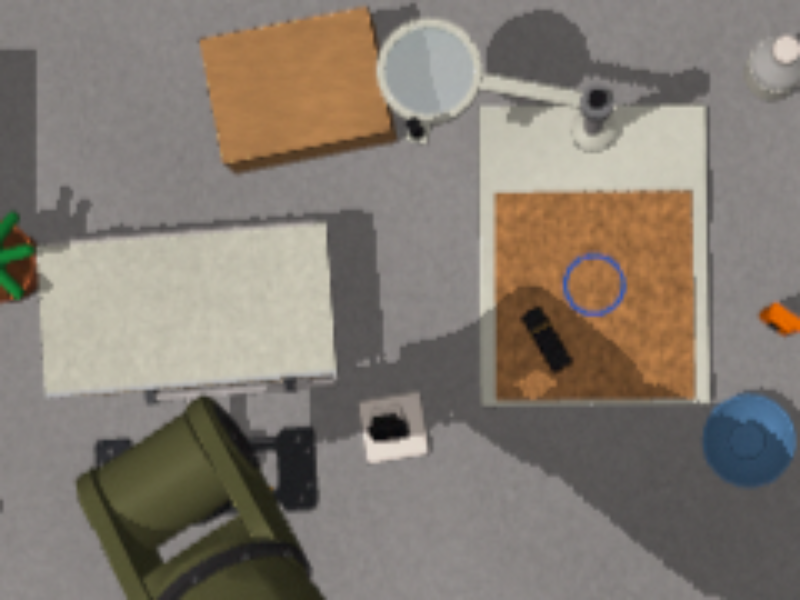

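View pics/wr1.png

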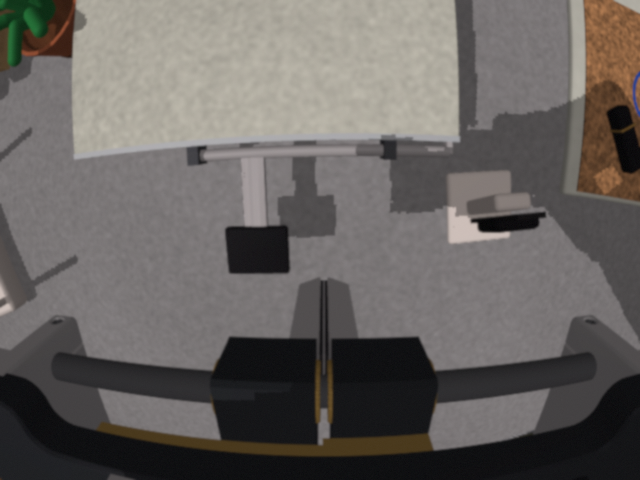

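>>> send_rows:
  series:
    - [0,0,0,0.006,-0.045,0.02,-1]
    - [0,0,0,0.006,-0.046,0.045,-1]
    - [0,0,0,0.006,-0.046,0.052,-1]
    - [0,0,0,0.006,-0.046,0.052,-1]

```text
time_s: 2.6
ee_pos: [0.371, 0.3231, 0.0839]
eef_rot: [-3.142, -0.0, 0.042]
force: [0.0, 1.0, 0.3]
grip_width: 0.0004
```

>>> send_rows:
  series:
    - [0,0,0,0,0,0.01,-1]
    - [0,0,0,0,0,0.018,-1]
    - [0,0,0,0,0,0.024,-1]
    - [0,0,0,0,0,0.028,-1]
    - [0,0,0,0,0,0.032,-1]
    - [0,0,0,0,0,0.034,-1]

```text
time_s: 3.2
ee_pos: [0.3717, 0.3239, 0.0502]
eef_rot: [-3.14, -0.003, 0.043]
force: [1.3, -0.6, 14.7]
grip_width: 0.0006
```

>>> send_rows:
  series:
    - [0,0,0,0,0,0.003,-1]
    - [0,0,0,0,0,0.005,-1]
    - [0,0,0,0,0,0.005,-1]
    - [0,0,0,0,0,0.005,-1]

```text
time_s: 3.6
ee_pos: [0.3726, 0.3243, 0.0478]
eef_rot: [-3.139, -0.005, 0.043]
force: [-7.3, -9.3, 43.3]
grip_width: 0.0003
```

Run:
```python
from h import *
state()
c=cam('scene'); save(c,'sc2.png'); c=cam('wrist'); save(c,'wr2.png')
im=cv2.imread('pics/sc2.png'); cv2.imwrite('pics/sc2c.png',cv2.resize(im[120:320,230:500],(800,593)))
```

```text
t 3.6 ee [0.3726 0.3243 0.0478] rpy [-3.139 -0.005  0.043] F [-7.3 -9.3 43.3] grip 0.0003
```

View pics/sc2c.png

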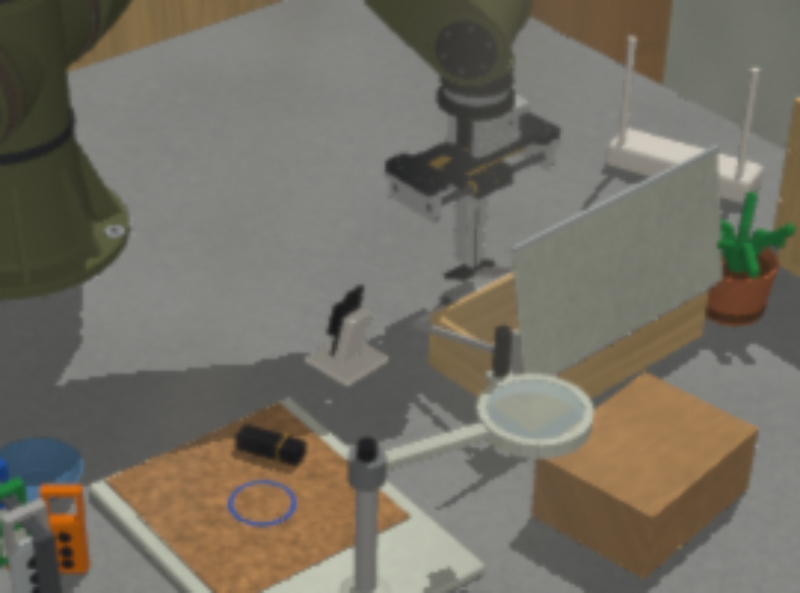

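>>> send_rows:
  series:
    - [0,0,0,0,0,-0.03,-1]
    - [0,0,0,0,0,-0.08,-1]
    - [0,0,0,0,0,-0.13,-1]
    - [0,0,0,0,0.05,-0.16,-1]
    - [0,0,0,0,0.1,-0.16,-1]
    - [0,0,0,0,0.12,-0.16,-1]

```text
time_s: 4.3
ee_pos: [0.3758, 0.2013, 0.2054]
eef_rot: [-3.141, -0.002, 0.042]
force: [0.3, -0.1, -0.3]
grip_width: 0.0009
```

Run:
```python
from h import *
c=cam('top'); save(c,'top3.png'); hsv=cv2.cvtColor(c['pixels'],cv2.COLOR_RGB2HSV)
H,S,V=[hsv[...,i].astype(int) for i in range(3)]
im=cv2.imread('pics/top3.png'); cv2.imwrite('pics/top3c.png',cv2.resize(im[150:330,150:390],(800,600)))
M=np.zeros(V.shape,np.uint8); M[205:275,295:365]=(V<75)[205:275,295:365]
M=cv2.morphologyEx(M,cv2.MORPH_CLOSE,np.ones((3,3)))
for k in cv2.findContours(M,0,1)[0]:
    if cv2.contourArea(k)<30: continue
    r=cv2.minAreaRect(k); b=cv2.boxPoints(r); W=np.array([onz(c,*p,0.025)[:2] for p in b]); print(r, W.mean(0).round(4), W.round(3).tolist())
print(onz(c,*[328,236],0.012))
z=c['z_map'];
```

```text
((313.4947814941406, 251.41966247558594), (20.08285903930664, 7.486082553863525), 59.74356460571289) [ 0.4806 -0.0018] [[0.503, 0.024], [0.514, 0.003], [0.459, -0.027], [0.447, -0.007]]
[ 0.52937934 -0.04909973  0.012     ]
```

View pics/top3c.png

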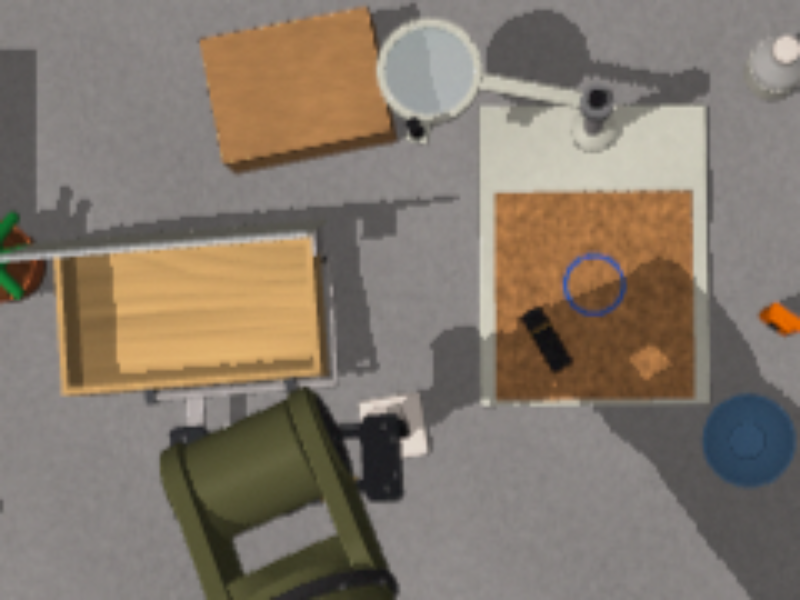

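Run:
```python
from h import *
plan(([0.481,-0.002,0.12],down(0.5)))
```

```text
t 4.35 ee [0.3758 0.1994 0.205 ] rpy [ 3.141e+00 -2.000e-03  4.100e-02] F [0.  0.4 0.5] grip 0.0002
turn [0.0, -0.1, -26.3] shift [0.0967, 0.2055, 0.0852]
```

>>> send_rows:
  series:
    - [0,0,-8,0.02,0.05,0,1]
    - [0,0,-16,0.04,0.1,0,1]
    - [0,0,-24,0.06,0.14,0.02,1]
    - [0,0,-26.3,0.08,0.18,0.05,1]
    - [0,0,-26.3,0.097,0.206,0.085,1]
    - [0,0,-26.3,0.097,0.206,0.085,1]
    - [0,0,-26.3,0.097,0.206,0.085,1]

```text
time_s: 5.05
ee_pos: [0.4812, 0.0001, 0.117]
eef_rot: [-3.14, 0.003, 0.499]
force: [-0.5, 0.4, 0.3]
grip_width: 0.0531
```

Run:
```python
from h import *
plan(([0.481,-0.002,0.033],down(0.5)))
c=cam('wrist'); save(c,'wr4.png')
```

```text
t 5.05 ee [4.812e-01 1.000e-04 1.170e-01] rpy [-3.14e+00  3.00e-03  4.99e-01] F [-0.5  0.4  0.3] grip 0.0531
turn [-0.1, 0.2, -0.1] shift [-0.0009, 0.002, 0.084]
```

View pics/wr4.png

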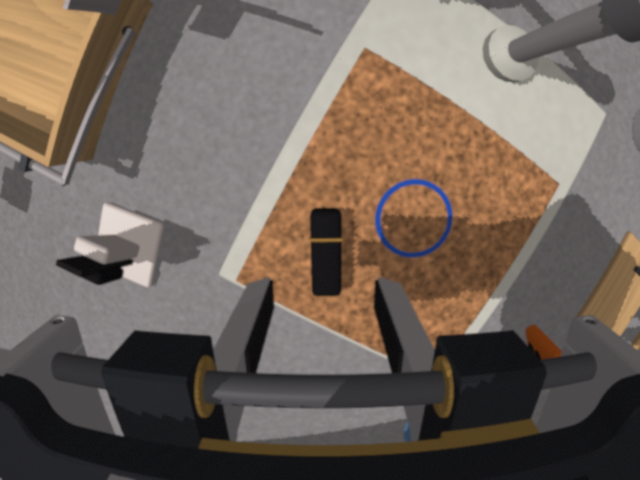

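>>> send_rows:
  series:
    - [0,0,0,-0.001,0.002,0.04,0.6]
    - [0,0,0,-0.001,0.002,0.08,0.3]
    - [0,0,0,-0.001,0.002,0.083,0]
    - [0,0,0,-0.001,0.002,0.083,-1]
    - [0,0,0,-0.001,0.002,0.083,-1]
    - [0,0,0,-0.001,0.002,0.083,-1]
    - [0,0,0,-0.001,0.002,0.083,-1]
    - [0,0,0,-0.001,0.002,0.083,-1]
  force: 15

```text
time_s: 5.9
ee_pos: [0.4822, -0.0001, 0.0371]
eef_rot: [3.141, -0.001, 0.502]
force: [-2.4, 1.1, 9.8]
grip_width: 0.0217
```

>>> send_rows:
  series:
    - [0,0,0,0,0,0,-1]
    - [0,0,0,0,0,-0.04,-1]
    - [0,0,0,0,0,-0.09,-1]
    - [0,0,0,0,0,-0.14,-1]
    - [0,0,0,0,0,-0.17,-1]
    - [0,0,0,0,0,-0.17,-1]

```text
time_s: 6.5
ee_pos: [0.4831, -0.0002, 0.2106]
eef_rot: [3.137, -0.007, 0.502]
force: [0.0, 0.0, -1.3]
grip_width: 0.0216
```

Run:
```python
from h import *
plan(([0.50,0.32,0.205],down(0.044)),([0.50,0.32,0.06],down(0.044)))
```

```text
t 6.5 ee [ 4.831e-01 -2.000e-04  2.106e-01] rpy [ 3.137 -0.007  0.502] F [ 0.   0.  -1.3] grip 0.0216
turn [0.2, -0.4, 26.2] shift [0.1689, -0.2726, 0.0056]
turn [0.2, -0.4, 26.2] shift [0.1679, -0.2732, 0.1506]
```

>>> send_rows:
  series:
    - [0,0,8,0.03,-0.04,-0.01,-1]
    - [0,0,16,0.055,-0.08,-0.01,-1]
    - [0,0,24,0.08,-0.12,-0.01,-1]
    - [0,0,26,0.11,-0.16,0,-1]
    - [0,0,26.2,0.14,-0.21,0,-1]
    - [0,0,26.2,0.168,-0.25,0,-1]
    - [0,0,26.2,0.168,-0.273,0.02,-1]
    - [0,0,26.2,0.168,-0.273,0.05,-1]

```text
time_s: 7.3
ee_pos: [0.4964, 0.3242, 0.1554]
eef_rot: [-3.14, -0.001, 0.049]
force: [0.3, -0.3, -0.2]
grip_width: 0.022
```

Run:
```python
from h import *
plan(([0.50,0.32,0.045],down(0.044)))
c=cam('wrist'); save(c,'wr5.png')
```

```text
t 7.3 ee [0.4964 0.3242 0.1554] rpy [-3.14e+00 -1.00e-03  4.90e-02] F [ 0.3 -0.3 -0.2] grip 0.022
turn [-0.1, -0.1, 0.3] shift [0.0032, 0.0045, 0.1104]
```

View pics/wr5.png

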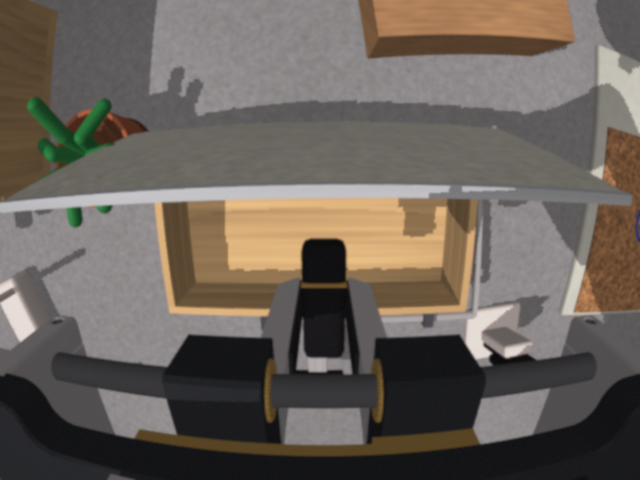

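>>> send_rows:
  series:
    - [0,0,0,0,0.003,0.04,-1]
    - [0,0,0,0,0.003,0.08,-1]
    - [0,0,0,0,0.003,0.11,-1]
    - [0,0,0,0,0.003,0.119,-1]
    - [0,0,0,0,0.003,0.119,-1]
    - [0,0,0,0,0.003,0.119,-0.2]
    - [0,0,0,0,0.003,0.119,-0.2]
    - [0,0,0,0,0.003,0.119,-0.2]

```text
time_s: 8.15
ee_pos: [0.4982, 0.3173, 0.0384]
eef_rot: [-3.141, -0.002, 0.045]
force: [0.0, 0.6, -0.1]
grip_width: 0.0372
```

>>> send_rows:
  series:
    - [0,0,0,0,0,0,-0.2]
    - [0,0,0,0,0,-0.04,-0.2]
    - [0,0,0,0,0,-0.09,-0.2]
    - [0,0,0,0,0,-0.14,-0.2]
    - [0,0,0,0,0,-0.19,-0.5]
    - [0,0,0,0,0,-0.24,-1]
    - [0,0,0,0,0,-0.25,-1]

```text
time_s: 8.85
ee_pos: [0.4986, 0.3175, 0.2938]
eef_rot: [-3.137, -0.009, 0.045]
force: [0.0, -0.0, 1.0]
grip_width: 0.0171
```

Run:
```python
from h import *
state()
c=cam('wrist'); save(c,'wr6.png')
c=cam('top'); save(c,'top6.png')
# lid top edge from depth: points z 0.15..0.25
z=c['z_map']; ys,xs=np.mgrid[150:300,150:290]; zz=z[150:300,150:290]
f=240/np.tan(np.radians(c['fov_y'])/2); R=np.array(c['R']);t=np.array(c['t'])
w=(np.stack([(xs-c['cx'])/f*zz,(ys-c['cy'])/f*zz,zz],-1)-t)@R
s=(w[...,2]>0.16)&(w[...,2]<0.22); q=w[s]; print(len(q),q.min(0).round(3),q.max(0).round(3),q.mean(0).round(3))
```

```text
t 8.85 ee [0.4986 0.3175 0.2938] rpy [-3.137 -0.009  0.045] F [ 0. -0.  1.] grip 0.0171
533 [0.557 0.064 0.16 ] [0.756 0.34  0.207] [0.673 0.141 0.171]
```

View pics/wr6.png

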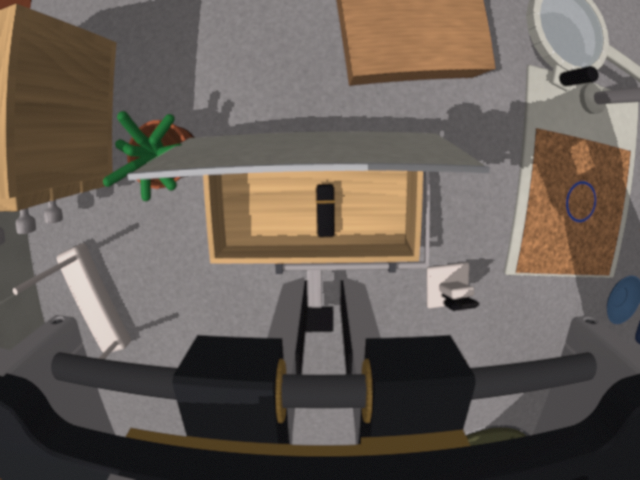

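View pics/top6.png

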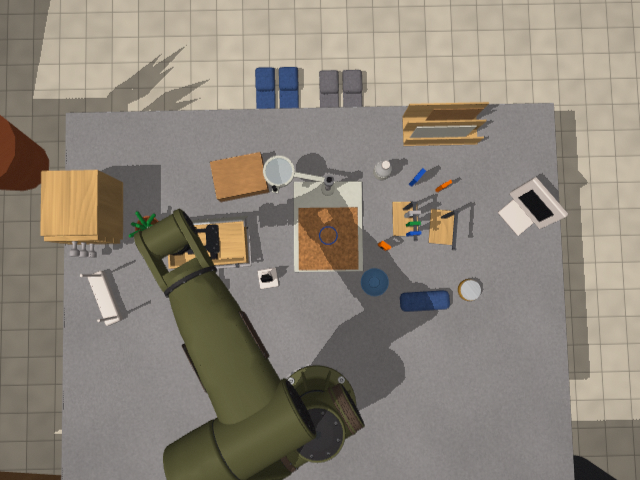

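Run:
```python
from h import *
plan(([0.64,0.32,0.285],down(0.044)),([0.64,0.32,0.193],down(0.044)))
```

```text
t 8.95 ee [0.498  0.3172 0.289 ] rpy [-3.14e+00 -3.00e-03  4.50e-02] F [-0.1 -0.4 -1.5] grip 0.0092
turn [-0.1, -0.2, 0.1] shift [0.142, 0.0036, 0.0045]
turn [-0.1, -0.2, 0.1] shift [0.1417, 0.0038, 0.0965]
```

>>> send_rows:
  series:
    - [0,0,0,0.05,0.002,0,-1]
    - [0,0,0,0.1,0.002,0,-1]
    - [0,0,0,0.142,0.003,0.004,-1]
    - [0,0,0,0.142,0.003,0.004,-1]
    - [0,0,0,0.142,0.003,0.004,-1]
    - [0,0,0,0.142,0.003,0.05,-1]
    - [0,0,0,0.142,0.003,0.096,-1]
    - [0,0,0,0.142,0.003,0.096,-1]

```text
time_s: 9.75
ee_pos: [0.6364, 0.3198, 0.1847]
eef_rot: [3.138, 0.01, 0.046]
force: [-0.3, 0.4, -0.5]
grip_width: 0.0003
```

Run:
```python
from h import *
W=[(.590,.193),(.577,.193),(.555,.1877),(.5343,.178),(.5158,.1643),(.5004,.1472),(.4887,.1275),(.4811,.1057),(.478,.083),(.478,.078)]
plan(*[([x,0.32,z],down(0.044)) for x,z in W])
c=cam('scene'); save(c,'sc7.png')
im=cv2.imread('pics/sc7.png'); cv2.imwrite('pics/sc7c.png',cv2.resize(im[120:320,230:500],(800,593)))
```

```text
t 9.75 ee [0.6364 0.3198 0.1847] rpy [3.138 0.01  0.046] F [-0.3  0.4 -0.5] grip 0.0003
turn [0.2, 0.6, 0.1] shift [-0.0465, -0.0023, -0.0078]
turn [0.2, 0.6, 0.1] shift [-0.0594, -0.0029, -0.0077]
turn [0.2, 0.6, 0.1] shift [-0.0814, -0.0039, -0.0022]
turn [0.2, 0.6, 0.1] shift [-0.102, -0.0049, 0.0077]
turn [0.2, 0.6, 0.1] shift [-0.1203, -0.0058, 0.0216]
turn [0.2, 0.6, 0.1] shift [-0.1355, -0.0066, 0.0388]
turn [0.2, 0.6, 0.1] shift [-0.147, -0.0072, 0.0586]
turn [0.2, 0.6, 0.1] shift [-0.1544, -0.0076, 0.0805]
turn [0.2, 0.6, 0.1] shift [-0.1573, -0.0078, 0.1032]
turn [0.2, 0.6, 0.1] shift [-0.1572, -0.0079, 0.1082]
```

View pics/sc7c.png

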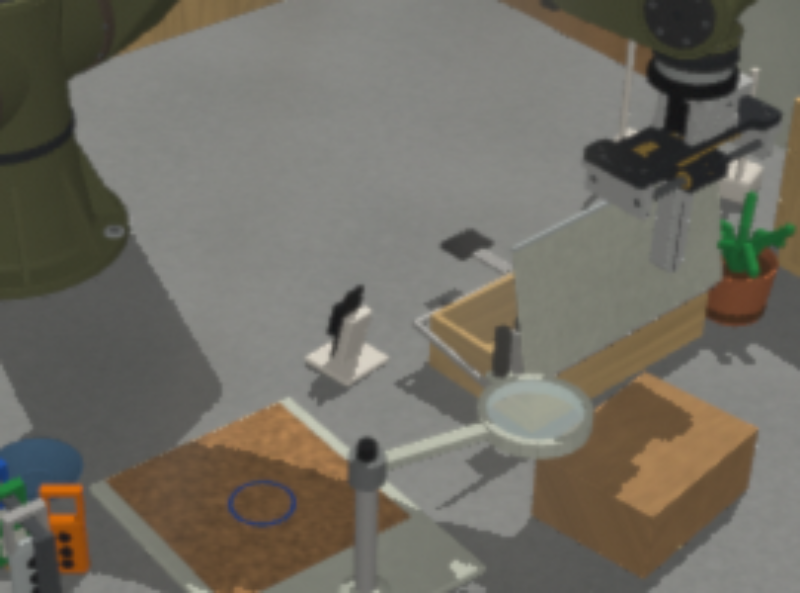

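>>> send_rows:
  series:
    - [0,0,0,-0.046,-0.002,-0.004,-1]
    - [0,0,0,-0.06,-0.003,-0.004,-1]
    - [0,0,0,-0.071,-0.003,-0.002,-1]
    - [0,0,0,-0.082,-0.004,0,-1]
    - [0,0,0,-0.092,-0.004,0.005,-1]
    - [0,0,0,-0.102,-0.005,0.01,-1]
    - [0,0,0,-0.112,-0.005,0.016,-1]
    - [0,0,0,-0.12,-0.006,0.023,-1]

```text
time_s: 10.6
ee_pos: [0.5197, 0.3216, 0.1715]
eef_rot: [-3.139, -0.005, 0.045]
force: [0.3, -0.5, 0.3]
grip_width: 0.0006
```

Run:
```python
from h import *
W=[(.5004,.1472),(.4887,.1275),(.4811,.1057),(.478,.083),(.478,.078)]
plan(*[([x,0.32,z],down(0.044)) for x,z in W])
c=cam('scene'); save(c,'sc8.png')
im=cv2.imread('pics/sc8.png'); cv2.imwrite('pics/sc8c.png',cv2.resize(im[120:320,230:500],(800,593)))
```

```text
t 10.6 ee [0.5197 0.3216 0.1715] rpy [-3.139 -0.005  0.045] F [ 0.3 -0.5  0.3] grip 0.0006
turn [-0.1, -0.3, 0.1] shift [-0.0195, 0.0008, 0.0242]
turn [-0.1, -0.3, 0.1] shift [-0.0312, 0.0003, 0.0439]
turn [-0.1, -0.3, 0.1] shift [-0.0389, 0.0, 0.0656]
turn [-0.1, -0.3, 0.1] shift [-0.0421, -0.0, 0.0883]
turn [-0.1, -0.3, 0.1] shift [-0.0422, -0.0, 0.0933]
```

View pics/sc8c.png

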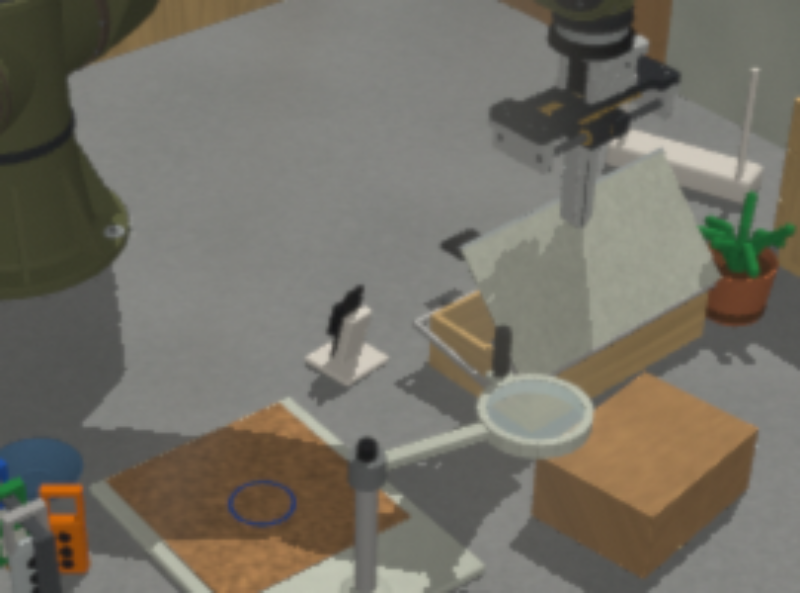

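>>> send_rows:
  series:
    - [0,0,0,-0.01,0,0.012,-1]
    - [0,0,0,-0.0195,0,0.024,-1]
    - [0,0,0,-0.026,0,0.034,-1]
    - [0,0,0,-0.031,0,0.044,-1]
    - [0,0,0,-0.035,0,0.055,-1]
    - [0,0,0,-0.039,0,0.066,-1]
    - [0,0,0,-0.041,0,0.077,-1]
    - [0,0,0,-0.042,0,0.088,-1]

```text
time_s: 11.45
ee_pos: [0.478, 0.3194, 0.0806]
eef_rot: [-3.141, -0.002, 0.045]
force: [-23.4, -12.8, 96.6]
grip_width: 0.0006
```

>>> send_rows:
  series:
    - [0,0,0,0,0,0.004,-1]
    - [0,0,0,0,0,0.005,-1]
    - [0,0,0,0,0,0.005,-1]

```text
time_s: 11.75
ee_pos: [0.4782, 0.3196, 0.0811]
eef_rot: [-3.14, -0.003, 0.045]
force: [-30.3, -17.0, 72.8]
grip_width: 0.0003
```

Run:
```python
from h import *
state()
c=cam('scene'); save(c,'sc9.png')
im=cv2.imread('pics/sc9.png'); cv2.imwrite('pics/sc9c.png',cv2.resize(im[120:320,230:500],(800,593)))
```

```text
t 11.75 ee [0.4782 0.3196 0.0811] rpy [-3.14e+00 -3.00e-03  4.50e-02] F [-30.3 -17.   72.8] grip 0.0003
```

View pics/sc9c.png

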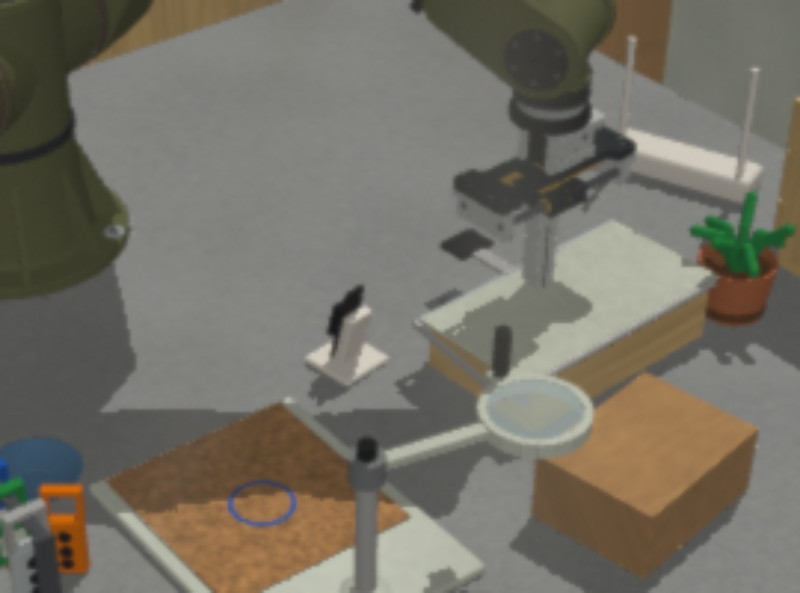

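>>> send_rows:
  series:
    - [0,0,0,0,0,-0.02,-1]
    - [0,0,0,0,0,-0.06,-1]
    - [0,0,0,0,0,-0.11,-1]
    - [0,0,0,0,0,-0.16,-1]
    - [0,0,0,-0.01,0.04,-0.19,-1]
    - [0,0,0,-0.02,0.09,-0.19,-1]
    - [0,0,0,-0.03,0.14,-0.19,-1]
    - [0,0,0,-0.03,0.19,-0.19,-1]

```text
time_s: 12.6
ee_pos: [0.4552, 0.1292, 0.2649]
eef_rot: [-3.142, -0.001, 0.046]
force: [0.6, -0.4, 0.2]
grip_width: 0.0004
```

Run:
```python
from h import *
plan(([0.523,-0.2965,0.26],down(-0.02)))
c=cam('top'); save(c,'top10.png')
im=cv2.imread('pics/top10.png'); cv2.imwrite('pics/top10c.png',cv2.resize(im[190:250,385:475],(800,533)))
z=c['z_map']
for p in [(175,235),(185,250),(235,245),(240,225),(245,262),(175,262)]: print(p,dep(c,*p).round(4))
```

```text
t 12.6 ee [0.4552 0.1292 0.2649] rpy [-3.142e+00 -1.000e-03  4.600e-02] F [ 0.6 -0.4  0.2] grip 0.0004
turn [-0.0, -0.0, 3.8] shift [0.0483, 0.4283, 0.0049]
(175, 235) [0.5388 0.4247 0.0627]
(185, 250) [0.4917 0.3935 0.0649]
(235, 245) [0.4747 0.1682 0.5398]
(240, 225) [0.5653 0.2235 0.0649]
(245, 262) [0.4373 0.1464 0.5447]
(175, 262) [0.4555 0.4251 0.0619]
```

View pics/top10.png

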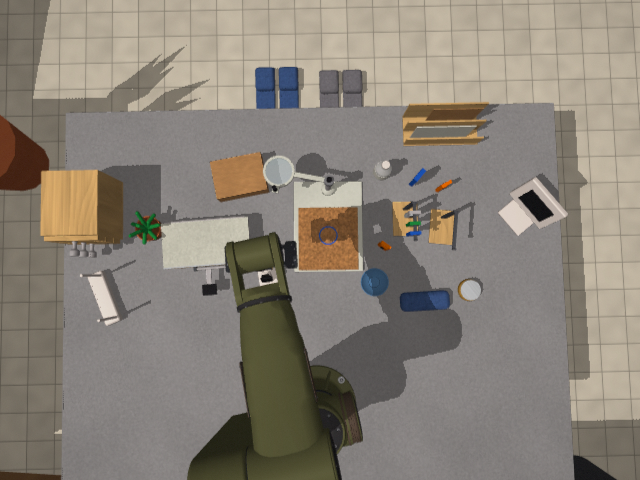

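>>> send_rows:
  series:
    - [0,0,0,0.005,0.05,0,-1]
    - [0,0,1,0.01,0.1,0,-1]
    - [0,0,2,0.02,0.15,0,-0.5]
    - [0,0,3,0.025,0.2,0,0]
    - [0,0,3.8,0.03,0.25,0,0.2]
    - [0,0,3.8,0.035,0.3,0,0.2]
    - [0,0,3.8,0.04,0.35,0,0.2]
    - [0,0,3.8,0.045,0.4,0,0.2]

```text
time_s: 13.45
ee_pos: [0.5186, -0.2665, 0.2645]
eef_rot: [-3.142, -0.0, -0.022]
force: [0.7, 0.4, 0.5]
grip_width: 0.0451
```

>>> send_rows:
  series:
    - [0,0,0,0,0.02,0,0.2]
    - [0,0,0,0,0.02,0,0.2]
    - [0,0,0,0,0.02,0,0.2]

```text
time_s: 13.75
ee_pos: [0.5181, -0.2836, 0.2645]
eef_rot: [-3.141, 0.0, -0.022]
force: [0.6, 0.4, 0.4]
grip_width: 0.056
```

Run:
```python
from h import *
plan(([0.523,-0.2965,0.20],down(-0.02)))
c=cam('wrist'); save(c,'wr11.png')
```

```text
t 13.75 ee [ 0.5181 -0.2836  0.2645] rpy [-3.141  0.    -0.022] F [0.6 0.4 0.4] grip 0.056
turn [-0.0, 0.0, -0.1] shift [0.0052, 0.0128, 0.0645]
```

View pics/wr11.png

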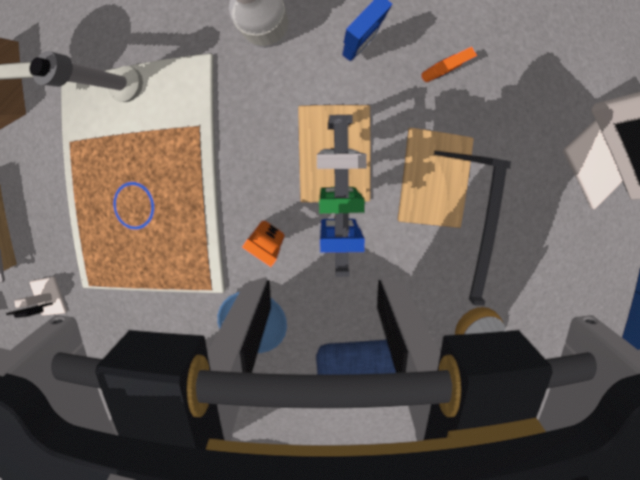

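```bash
cat >> h.py <<'E'
def wpts(c):
    """world points of wrist fisheye image via z_map"""
    f=240/np.tan(np.radians(c['fov_y'])/2)
    v,u=np.mgrid[0:480,0:640]; dx=u-c['cx'];dy=v-c['cy']; r=np.hypot(dx,dy)+1e-9; th=r/f
    d=np.stack([np.sin(th)*dx/r,np.sin(th)*dy/r,np.cos(th)],-1); d=d/d[...,2:3]
    return (d*c['z_map'][...,None]-np.array(c['t']))@np.array(c['R'])
E
python3 - <<'E'
from h import *
c=cam('wrist'); w=wpts(c); hsv=cv2.cvtColor(c['pixels'],cv2.COLOR_RGB2HSV); H,S,V=[hsv[...,i].astype(int) for i in range(3)]
reg=np.zeros(V.shape,bool); reg[100:290,290:380]=1
top=(w[...,2]>0.16)&(w[...,2]<0.178)&reg
for nm,m in dict(blue=(H>100)&(H<130)&(S>120),green=(H>50)&(H<85)&(S>100),silver=(S<40)&(V>110)).items():
    q=w[top&m]; print(nm,len(q),q.min(0).round(4),q.max(0).round(4),((q.min(0)+q.max(0))/2).round(4))
hk=top&(V<90)&(S<60); q=w[hk]
for x in np.arange(.49,.62,.01):
    s=(q[:,0]>x)&(q[:,0]<x+.01)
    if s.sum()>3: print(round(x+.005,3),s.sum(),q[s][:,1].min().round(4),q[s][:,1].max().round(4),np.median(q[s][:,2]).round(4))
reg[:]=0; reg[140:310,425:520]=1
q=w[reg&(w[...,2]>0.155)&(w[...,2]<0.178)]
for x in np.arange(.46,.62,.01):
    s=(q[:,0]>x)&(q[:,0]<x+.01)
    if s.sum()>3: print('sp',round(x+.005,3),s.sum(),q[s][:,1].min().round(4),q[s][:,1].max().round(4),np.median(q[s][:,2]).round(4))
E
```

```text
blue 695 [ 0.5151 -0.3115  0.1606] [ 0.5337 -0.2805  0.1727] [ 0.5244 -0.296   0.1667]
green 662 [ 0.5444 -0.3114  0.1605] [ 0.556  -0.2804  0.1731] [ 0.5502 -0.2959  0.1668]
silver 700 [ 0.5454 -0.3127  0.1635] [ 0.5869 -0.2798  0.1727] [ 0.5661 -0.2962  0.1681]
0.495 13 -0.3003 -0.2909 0.1737
0.505 234 -0.3012 -0.2909 0.1667
0.515 77 -0.3009 -0.2913 0.1659
0.525 31 -0.2995 -0.2922 0.1657
0.535 173 -0.301 -0.2909 0.1658
0.545 80 -0.301 -0.2909 0.1659
0.555 78 -0.3004 -0.2912 0.1658
0.565 167 -0.3005 -0.2912 0.1658
0.575 83 -0.2999 -0.2921 0.1656
0.585 42 -0.3007 -0.2917 0.1659
0.595 181 -0.3007 -0.2917 0.1658
0.605 190 -0.3034 -0.2886 0.1658
0.615 100 -0.3032 -0.2886 0.1659
sp 0.475 199 -0.4116 -0.3994 0.1676
sp 0.485 155 -0.4124 -0.401 0.1654
sp 0.495 157 -0.4133 -0.4023 0.1655
sp 0.505 161 -0.4148 -0.4031 0.1654
sp 0.515 168 -0.4163 -0.4041 0.1655
sp 0.525 171 -0.4169 -0.4055 0.1655
sp 0.535 167 -0.4178 -0.4068 0.1655
sp 0.545 181 -0.419 -0.4073 0.1656
sp 0.555 172 -0.4206 -0.4088 0.1655
sp 0.565 176 -0.4218 -0.41 0.1656
sp 0.575 189 -0.4255 -0.4098 0.1656
sp 0.585 161 -0.426 -0.4081 0.1655
```

>>> send_rows:
  series:
    - [0,0,-1.2,0.0035,0.0125,0,0.2]
    - [0,0,-1.2,0.0035,0.0125,0.02,0.2]
    - [0,0,-1.2,0.0035,0.0125,0.05,0.2]
    - [0,0,-1.2,0.0035,0.0125,0.08,0.2]
    - [0,0,-1.2,0.0035,0.0125,0.106,0.2]
    - [0,0,-1.2,0.0035,0.0125,0.106,0.2]
  force: 20

```text
time_s: 14.45
ee_pos: [0.5205, -0.2947, 0.1561]
eef_rot: [-3.139, 0.004, 0.001]
force: [-1.3, -0.1, 0.1]
grip_width: 0.0562
```

>>> send_rows:
  series:
    - [0,0,0,0,0,0,-0.2]
    - [0,0,0,0,0,0,-1]
    - [0,0,0,0,0,0,-1]
    - [0,0,0,0,0,0,-1]
    - [0,0,0,0,0,0,-1]

```text
time_s: 14.95
ee_pos: [0.5217, -0.2969, 0.1603]
eef_rot: [3.141, -0.002, -0.001]
force: [-1.2, 1.2, 6.2]
grip_width: 0.0316
```

>>> send_rows:
  series:
    - [0,0,0,0,0,-0.008,-1]
    - [0,0,0,0,0,-0.015,-1]
    - [0,0,0,0,0,-0.015,-1]

```text
time_s: 15.25
ee_pos: [0.5217, -0.297, 0.1754]
eef_rot: [3.14, -0.002, -0.001]
force: [0.4, 0.8, -0.3]
grip_width: 0.0321
```

Run:
```python
from h import *
state()
c=cam('scene'); save(c,'sc12.png')
im=cv2.imread('pics/sc12.png'); cv2.imwrite('pics/sc12c.png',cv2.resize(im[230:400,150:350],(800,600)))
```

```text
t 15.25 ee [ 0.5217 -0.297   0.1754] rpy [ 3.14e+00 -2.00e-03 -1.00e-03] F [ 0.4  0.8 -0.3] grip 0.0321
```

View pics/sc12c.png

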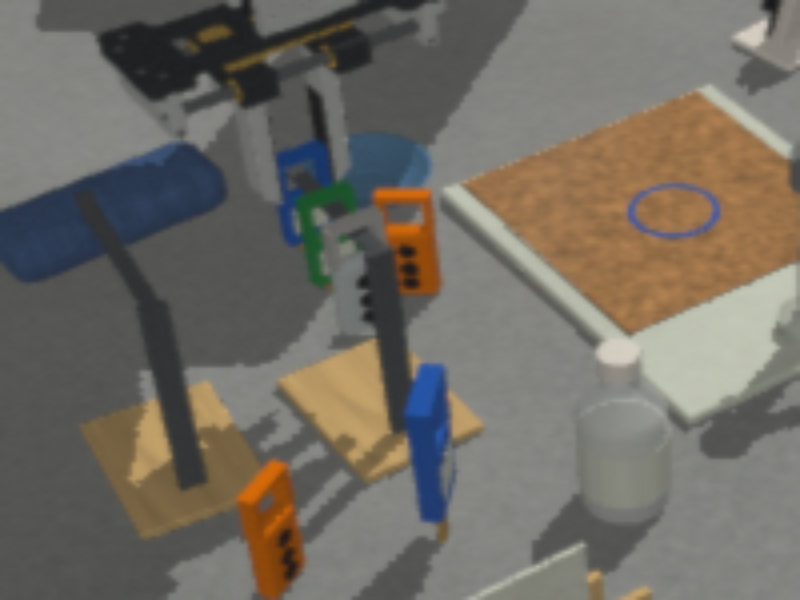

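>>> send_rows:
  series:
    - [0,0,0,-0.015,0,0,-1]
    - [0,0,0,-0.03,0,0,-1]
    - [0,0,0,-0.045,0,0,-1]
    - [0,0,0,-0.065,0,0,-1]
    - [0,0,0,-0.065,0,0,-1]

```text
time_s: 15.8
ee_pos: [0.4549, -0.2968, 0.1739]
eef_rot: [-3.141, 0.001, -0.001]
force: [0.7, 0.2, 0.8]
grip_width: 0.0318
```

Run:
```python
from h import *
yw=-0.114
def L(x): return -0.4055-0.114*(x-0.475)
plan(([0.43,-0.36,0.176],down(yw)),([0.43,L(0.43),0.176],down(yw)),([0.54,L(0.54),0.176],down(yw)))
c=cam('scene'); save(c,'sc13.png')
im=cv2.imread('pics/sc13.png'); cv2.imwrite('pics/sc13c.png',cv2.resize(im[230:400,150:350],(800,600)))
```

```text
t 15.8 ee [ 0.4549 -0.2968  0.1739] rpy [-3.141e+00  1.000e-03 -1.000e-03] F [0.7 0.2 0.8] grip 0.0318
turn [-0.0, 0.0, 6.4] shift [-0.0248, 0.0633, -0.0021]
turn [-0.0, 0.0, 6.4] shift [-0.0248, 0.1036, -0.0021]
turn [-0.0, 0.0, 6.4] shift [0.0853, 0.116, -0.0021]
```

View pics/sc13c.png

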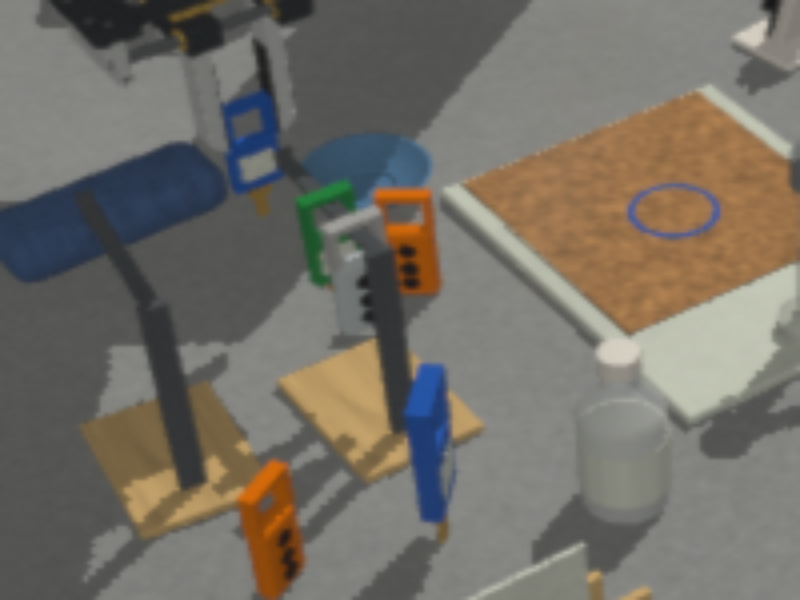

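>>> send_rows:
  series:
    - [0,0,3,-0.025,0.03,-0.002,-1]
    - [0,0,6.4,-0.025,0.07,-0.002,-1]
    - [0,0,6.4,-0.025,0.1035,-0.002,-1]
    - [0,0,6.4,-0.025,0.1035,-0.002,-1]
    - [0,0,6.4,-0.025,0.1035,-0.002,-1]

```text
time_s: 16.35
ee_pos: [0.4315, -0.4004, 0.1753]
eef_rot: [-3.141, 0.001, -0.113]
force: [0.3, 0.7, -0.4]
grip_width: 0.0319
```

Run:
```python
from h import *
yw=-0.114
def L(x): return -0.4055-0.114*(x-0.475)
plan(([0.46,L(0.46),0.176],down(yw)),([0.54,L(0.54),0.176],down(yw)))
c=cam('wrist'); save(c,'wr14.png'); w=wpts(c)
# blue tag centre y relative
hsv=cv2.cvtColor(c['pixels'],cv2.COLOR_RGB2HSV); H,S,V=[hsv[...,i].astype(int) for i in range(3)]
m=(H>100)&(H<130)&(S>120)&(w[...,2]>0.1)&(w[...,2]<0.22); q=w[m]; print(len(q),q.min(0).round(4),q.max(0).round(4))
```

```text
t 16.35 ee [ 0.4315 -0.4004  0.1753] rpy [-3.141e+00  1.000e-03 -1.130e-01] F [ 0.3  0.7 -0.4] grip 0.0319
turn [-0.0, 0.0, 0.1] shift [0.0287, 0.0002, -0.0007]
turn [-0.0, 0.0, 0.1] shift [0.1092, 0.0003, -0.0007]
3493 [ 0.4213 -0.4163  0.1186] [ 0.4412 -0.3827  0.1939]
```

View pics/wr14.png

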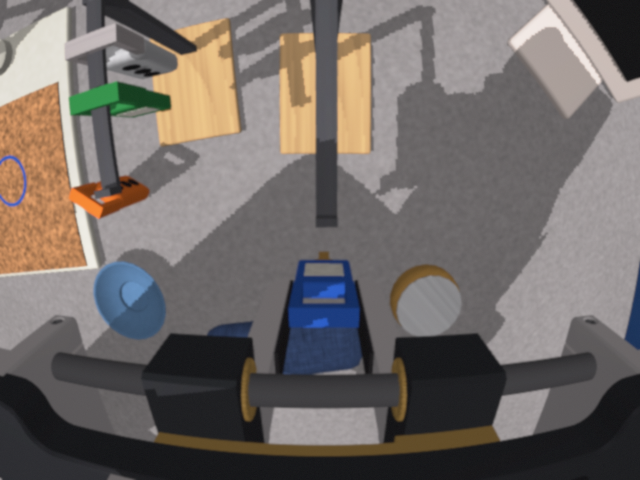

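Run:
```python
from h import *
c=cam('wrist'); w=wpts(c)
hsv=cv2.cvtColor(c['pixels'],cv2.COLOR_RGB2HSV); H,S,V=[hsv[...,i].astype(int) for i in range(3)]
m=(H>100)&(H<130)&(S>120)&(w[...,2]>0.1)&(w[...,2]<0.22)
v,u=np.nonzero(m)
for r in range(255,335,4):
    s=m[r]; 
    if s.sum(): print(r,s.sum(),np.median(w[r][s],0).round(4), w[r][s][:,1].min().round(4),w[r][s][:,1].max().round(4))
```

```text
263 12 [ 0.4373 -0.3996  0.1248] -0.4143 -0.3848
267 12 [ 0.4367 -0.3995  0.1306] -0.4144 -0.3845
271 13 [ 0.4383 -0.3881  0.1386] -0.414 -0.3845
275 13 [ 0.4378 -0.3877  0.1439] -0.4141 -0.3842
279 56 [ 0.4371 -0.3996  0.1506] -0.4142 -0.3848
283 63 [ 0.4363 -0.3993  0.1548] -0.4154 -0.3838
287 64 [ 0.4347 -0.3992  0.1553] -0.4155 -0.3838
291 64 [ 0.4326 -0.3995  0.1553] -0.4155 -0.3839
295 68 [ 0.4302 -0.3987  0.1556] -0.4155 -0.3841
299 26 [ 0.4367 -0.3992  0.1762] -0.4155 -0.3839
303 29 [ 0.4377 -0.3897  0.1813] -0.4156 -0.3838
307 74 [ 0.4373 -0.3996  0.186 ] -0.4157 -0.3841
311 74 [ 0.4354 -0.3994  0.186 ] -0.4154 -0.3838
315 74 [ 0.4333 -0.3992  0.186 ] -0.4152 -0.3836
319 72 [ 0.4313 -0.399   0.1859] -0.4149 -0.3832
323 72 [ 0.4292 -0.3987  0.1858] -0.4147 -0.383
327 71 [ 0.4273 -0.3988  0.186 ] -0.4145 -0.3824
```

>>> send_rows:
  series:
    - [0,0,0,0.02,0.001,0,-1]
    - [0,0,0,0.04,0.001,0,-1]
    - [0,0,0,0.06,0.001,0,-1]
    - [0,0,0,0.08,0.001,0,-1]
    - [0,0,0,0.1,0.001,0,-1]
    - [0,0,0,0.109,0.001,0,-1]
    - [0,0,0,0.109,0.001,0,-1]
    - [0,0,0,0.109,0.001,0,-1]

```text
time_s: 17.25
ee_pos: [0.5391, -0.413, 0.1759]
eef_rot: [-3.141, 0.0, -0.112]
force: [0.3, 0.3, -0.7]
grip_width: 0.0321
```

>>> send_rows:
  series:
    - [0,0,0,0,0,0.008,-1]
    - [0,0,0,0,0,0.014,-1]
    - [0,0,0,0,0,0.015,-1]
    - [0,0,0,0,0,0.015,-1]

```text
time_s: 17.65
ee_pos: [0.5391, -0.4134, 0.1607]
eef_rot: [-3.141, 0.001, -0.113]
force: [0.4, -0.6, -0.2]
grip_width: 0.0317
```

>>> send_rows:
  series:
    - [0,0,0,0,0,0.0,0.1]
    - [0,0,0,0,0,0,0.1]
    - [0,0,0,0,0,0,0.1]
    - [0,0,0,0,0,-0.01,0.1]
    - [0,0,0,0,0,-0.04,0.1]
    - [0,0,0,0,0,-0.08,0.1]
    - [0,0,0,0,0,-0.08,0.1]

```text
time_s: 18.35
ee_pos: [0.5406, -0.4143, 0.2482]
eef_rot: [3.136, -0.008, -0.112]
force: [-0.3, 0.3, 0.5]
grip_width: 0.0514
```

Run:
```python
from h import *
plan(([0.520,-0.296,0.24],down(0)),([0.55,-0.296,0.158],down(0)))
c=cam('wrist'); save(c,'wr15.png'); c=cam('scene'); save(c,'sc15.png')
im=cv2.imread('pics/sc15.png'); cv2.imwrite('pics/sc15c.png',cv2.resize(im[230:400,150:350],(800,600)))
```

```text
t 18.35 ee [ 0.5406 -0.4143  0.2482] rpy [ 3.136 -0.008 -0.112] F [-0.3  0.3  0.5] grip 0.0514
turn [0.3, -0.4, -6.4] shift [-0.0338, -0.1153, 0.0073]
turn [0.3, -0.4, -6.4] shift [-0.0046, -0.1191, 0.0895]
```

View pics/sc15c.png

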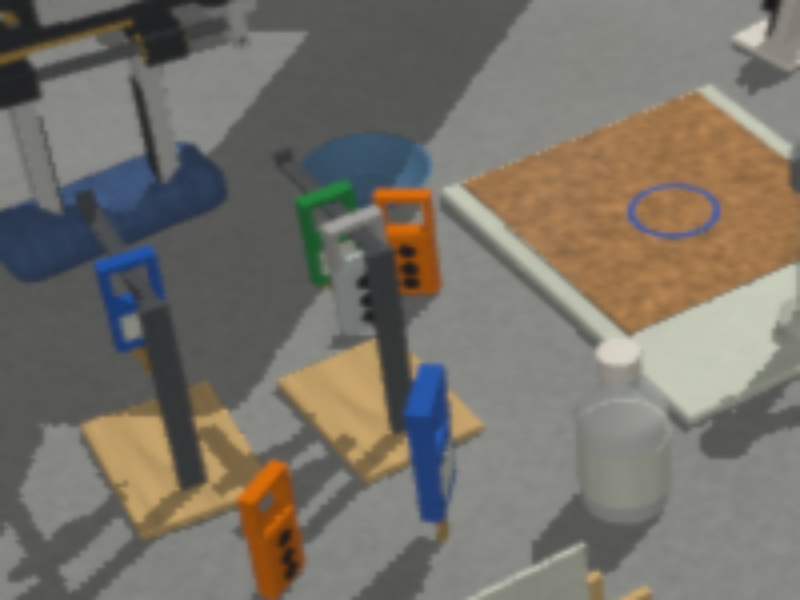

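>>> send_rows:
  series:
    - [0,0,-3,0,-0.04,0,0.2]
    - [0,0,-6.4,-0.002,-0.08,0,0.2]
    - [0,0,-6.4,-0.0045,-0.119,0,0.2]
    - [0,0,-6.4,-0.0045,-0.119,0,0.2]
    - [0,0,-6.4,-0.0045,-0.119,0,0.2]

```text
time_s: 18.95
ee_pos: [0.5483, -0.2942, 0.2405]
eef_rot: [-3.141, 0.001, 0.001]
force: [-1.4, -0.6, -0.4]
grip_width: 0.0563
```

Run:
```python
from h import *
plan(([0.55,-0.296,0.158],down(0)))
c=cam('wrist'); w=wpts(c); hsv=cv2.cvtColor(c['pixels'],cv2.COLOR_RGB2HSV); H,S,V=[hsv[...,i].astype(int) for i in range(3)]
m=(H>50)&(H<85)&(S>100)&(w[...,2]>0.168)&(w[...,2]<0.178); q=w[m]; print(len(q),np.percentile(q,2,axis=0).round(4),np.percentile(q,98,axis=0).round(4))
m=(S<40)&(V>100)&(w[...,2]>0.168)&(w[...,2]<0.178)&(w[...,0]<.6)&(w[...,1]>-.33)&(w[...,1]<-.26); q=w[m]; print(len(q),np.percentile(q,2,axis=0).round(4),np.percentile(q,98,axis=0).round(4))
```

```text
t 18.95 ee [ 0.5483 -0.2942  0.2405] rpy [-3.141e+00  1.000e-03  1.000e-03] F [-1.4 -0.6 -0.4] grip 0.0563
turn [-0.0, 0.1, 0.0] shift [0.0018, 0.0018, 0.0825]
747 [ 0.546  -0.3113  0.1688] [ 0.5559 -0.2812  0.1721]
805 [ 0.5774 -0.3119  0.1692] [ 0.5871 -0.2803  0.1722]
```

Green is at x 0.551 and the fob's loop is at x 0.582, both at y −0.296. I'll take the green key next.

>>> send_rows:
  series:
    - [0,0,0,0.0015,0.002,0.02,0.2]
    - [0,0,0,0.0015,0.002,0.05,0.2]
    - [0,0,0,0.0015,0.002,0.081,0.2]
    - [0,0,0,0.0015,0.002,0.081,0.2]
    - [0,0,0,0.0015,0.002,0.081,-0.2]
    - [0,0,0,0.0015,0.002,0.081,-1]
    - [0,0,0,0.0015,0.002,0.081,-1]
    - [0,0,0,0.0015,0.002,0.081,-1]

```text
time_s: 19.8
ee_pos: [0.5502, -0.2971, 0.1614]
eef_rot: [3.14, -0.002, -0.001]
force: [-0.5, -0.2, 3.7]
grip_width: 0.0319
```

>>> send_rows:
  series:
    - [0,0,0,0,0,0,-1]
    - [0,0,0,0,0,0,-1]
    - [0,0,0,0,0,-0.008,-1]
    - [0,0,0,0,0,-0.015,-1]
    - [0,0,0,0,0,-0.015,-1]
    - [0,0,0,0,0,-0.015,-1]

```text
time_s: 20.4
ee_pos: [0.5499, -0.2966, 0.1752]
eef_rot: [3.141, -0.0, -0.0]
force: [-0.8, -0.1, -1.0]
grip_width: 0.0318
```

Run:
```python
from h import *
state()
c=cam('scene'); save(c,'sc16.png')
im=cv2.imread('pics/sc16.png'); cv2.imwrite('pics/sc16c.png',cv2.resize(im[230:400,150:350],(800,600)))
c=cam('wrist'); w=wpts(c); hsv=cv2.cvtColor(c['pixels'],cv2.COLOR_RGB2HSV); H,S,V=[hsv[...,i].astype(int) for i in range(3)]
m=(H>50)&(H<85)&(S>100)&(w[...,2]>0.178)&(w[...,2]<0.198); q=w[m]; print(len(q),np.percentile(q,2,axis=0).round(4),np.percentile(q,98,axis=0).round(4))
```

```text
t 20.4 ee [ 0.5499 -0.2966  0.1752] rpy [ 3.141 -0.    -0.   ] F [-0.8 -0.1 -1. ] grip 0.0318
1692 [ 0.5457 -0.3116  0.1796] [ 0.5558 -0.28    0.1864]
```

View pics/sc16c.png

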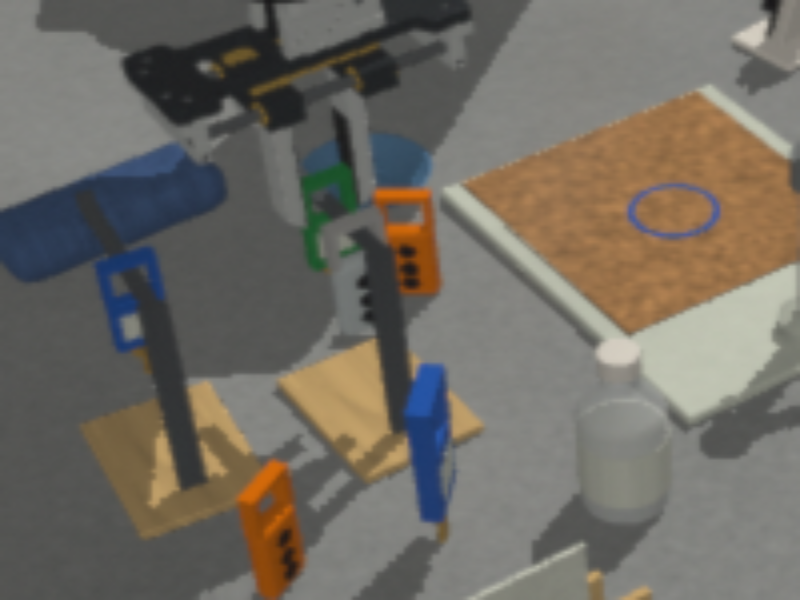

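Green is held and sits at the same height as blue did. I'll draw it off by 0.095 m in −x, then move across to the spare hook's line.

>>> send_rows:
  series:
    - [0,0,0,-0.02,0,0,-1]
    - [0,0,0,-0.04,0,0,-1]
    - [0,0,0,-0.06,0,0,-1]
    - [0,0,0,-0.08,0,0,-1]
    - [0,0,0,-0.1,0,0,-1]
    - [0,0,3,-0.118,0.04,0,-1]
    - [0,0,6.4,-0.118,0.08,0,-1]
    - [0,0,6.4,-0.118,0.104,0,-1]

```text
time_s: 21.3
ee_pos: [0.431, -0.4028, 0.175]
eef_rot: [3.141, -0.0, -0.116]
force: [0.0, -0.2, -0.5]
grip_width: 0.0316
```

>>> send_rows:
  series:
    - [0,0,0,0,0,0,-1]
    - [0,0,0,0,0,0,-1]

```text
time_s: 21.5
ee_pos: [0.4315, -0.4004, 0.1744]
eef_rot: [-3.141, 0.001, -0.113]
force: [0.3, 0.4, -0.5]
grip_width: 0.032
```

Run:
```python
from h import *
yw=-0.114
def L(x): return -0.4055-0.114*(x-0.475)
plan(([0.508,L(0.508),0.1755],down(yw)))
c=cam('wrist'); w=wpts(c); hsv=cv2.cvtColor(c['pixels'],cv2.COLOR_RGB2HSV); H,S,V=[hsv[...,i].astype(int) for i in range(3)]
m=(H>50)&(H<85)&(S>100)&(w[...,2]>0.182)&(w[...,2]<0.198); q=w[m]; a=(np.percentile(q,1,axis=0)+np.percentile(q,99,axis=0))/2; print(len(q),np.percentile(q,2,axis=0).round(4),np.percentile(q,98,axis=0).round(4),a.round(4),'line y',L(a[0]))
m=(H>100)&(H<130)&(S>120)&(w[...,2]>0.166)&(w[...,2]<0.178); q=w[m];print('blue',len(q),np.percentile(q,2,axis=0).round(4),np.percentile(q,98,axis=0).round(4))
```

```text
t 21.5 ee [ 0.4315 -0.4004  0.1744] rpy [-3.141e+00  1.000e-03 -1.130e-01] F [ 0.3  0.4 -0.5] grip 0.032
turn [-0.0, 0.0, 0.1] shift [0.077, 0.0002, -0.0011]
1529 [ 0.4267 -0.4155  0.1823] [ 0.4384 -0.3843  0.1859] [ 0.4325 -0.3999  0.1847] line y -0.4006522538355313
blue 1619 [ 0.5335 -0.4276  0.1666] [ 0.5451 -0.3978  0.1722]
```

>>> send_rows:
  series:
    - [0,0,0,0.02,0.001,0,-1]
    - [0,0,0,0.04,0.001,0,-1]
    - [0,0,0,0.06,0.001,0,-1]
    - [0,0,0,0.075,0.001,0,-1]
    - [0,0,0,0.075,0.001,0,-1]
    - [0,0,0,0.075,0.001,0.008,-1]
    - [0,0,0,0.075,0.001,0.014,-1]
    - [0,0,0,0.075,0.001,0.015,-1]

```text
time_s: 22.35
ee_pos: [0.5058, -0.4096, 0.1604]
eef_rot: [-3.141, -0.001, -0.112]
force: [-1.7, 4.2, 11.4]
grip_width: 0.0319
```

>>> send_rows:
  series:
    - [0,0,0,0,0,0.0,-1]
    - [0,0,0,0,0,0,0.1]
    - [0,0,0,0,0,0,0.1]
    - [0,0,0,0,0,0,0.1]
    - [0,0,0,0,0,-0.02,0.1]
    - [0,0,0,0,0,-0.06,0.1]
    - [0,0,0,0,0,-0.08,0.1]

```text
time_s: 23.05
ee_pos: [0.5064, -0.4103, 0.243]
eef_rot: [3.14, -0.002, -0.112]
force: [0.2, 0.3, 1.5]
grip_width: 0.0516
```

Run:
```python
from h import *
plan(([0.582,-0.296,0.24],down(0)))
c=cam('scene'); save(c,'sc17.png')
im=cv2.imread('pics/sc17.png'); cv2.imwrite('pics/sc17c.png',cv2.resize(im[230:400,150:350],(800,600)))
```

```text
t 23.05 ee [ 0.5064 -0.4103  0.243 ] rpy [ 3.14e+00 -2.00e-03 -1.12e-01] F [0.2 0.3 1.5] grip 0.0516
turn [0.1, -0.1, -6.4] shift [0.0623, -0.1221, 0.0029]
```

View pics/sc17c.png

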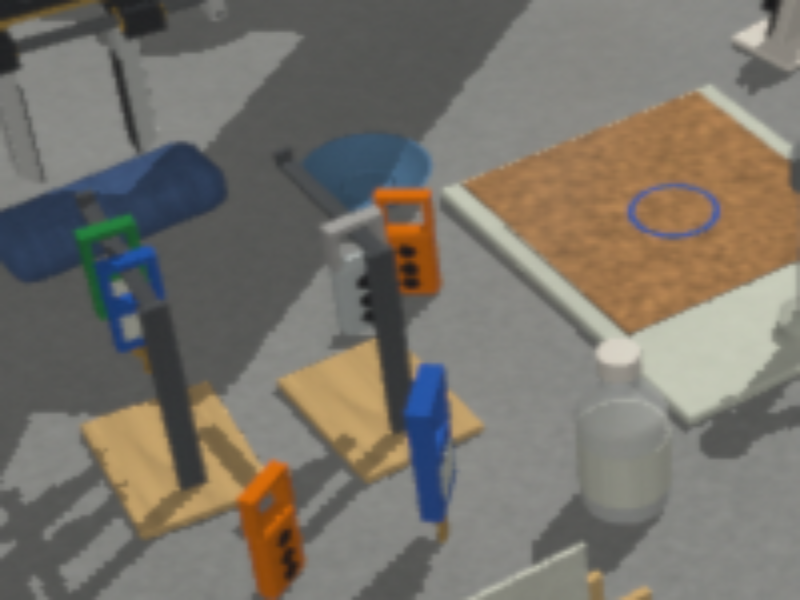

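>>> send_rows:
  series:
    - [0,0,-3,0.02,-0.04,0,0.2]
    - [0,0,-6.4,0.04,-0.08,0,0.2]
    - [0,0,-6.4,0.0623,-0.122,0,0.2]
    - [0,0,-6.4,0.0623,-0.122,0,0.2]
    - [0,0,-6.4,0.0623,-0.122,0,0.2]

```text
time_s: 23.6
ee_pos: [0.5819, -0.2951, 0.2392]
eef_rot: [-3.141, 0.001, 0.001]
force: [0.3, -1.1, -0.2]
grip_width: 0.0563
```

Run:
```python
from h import *
plan(([0.582,-0.296,0.145],down(0)))
c=cam('wrist'); save(c,'wr18.png');w=wpts(c); hsv=cv2.cvtColor(c['pixels'],cv2.COLOR_RGB2HSV); H,S,V=[hsv[...,i].astype(int) for i in range(3)]
m=(S<40)&(V>100)&(w[...,2]>0.168)&(w[...,2]<0.178)&(w[...,0]<.6)&(w[...,1]>-.33)&(w[...,1]<-.26); q=w[m]; print(len(q),np.percentile(q,2,axis=0).round(4),np.percentile(q,98,axis=0).round(4))
```

```text
t 23.6 ee [ 0.5819 -0.2951  0.2392] rpy [-3.141e+00  1.000e-03  1.000e-03] F [ 0.3 -1.1 -0.2] grip 0.0563
turn [-0.0, 0.0, 0.1] shift [0.0002, 0.0009, 0.0942]
788 [ 0.5771 -0.3123  0.1685] [ 0.5869 -0.2802  0.1719]
```

View pics/wr18.png

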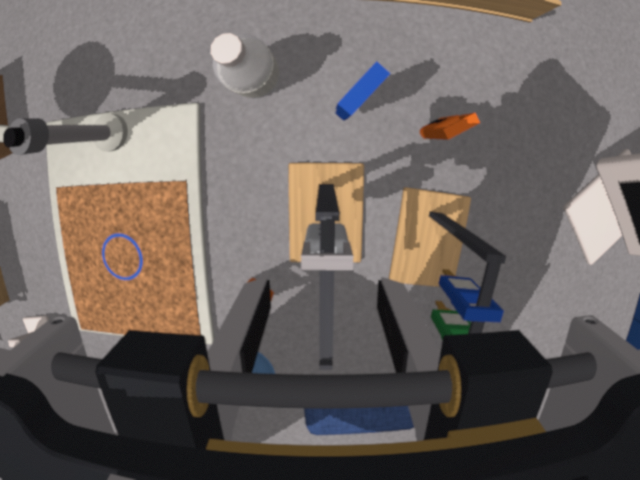

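>>> send_rows:
  series:
    - [0,0,0,0,0.001,0.03,0.2]
    - [0,0,0,0,0.001,0.06,0.2]
    - [0,0,0,0,0.001,0.093,0.2]
    - [0,0,0,0,0.001,0.093,0.2]
    - [0,0,0,0,0.001,0.093,-0.2]
    - [0,0,0,0,0.001,0.093,-1]
    - [0,0,0,0,0.001,0.093,-1]
    - [0,0,0,0,0.001,0.093,-1]
  force: 30

```text
time_s: 24.45
ee_pos: [0.5822, -0.2972, 0.1487]
eef_rot: [3.14, -0.002, -0.001]
force: [-1.1, -0.8, 6.1]
grip_width: 0.0338
```

>>> send_rows:
  series:
    - [0,0,0,0,0,0,-1]
    - [0,0,0,0,0,0,-1]
    - [0,0,0,0,0,-0.008,-1]
    - [0,0,0,0,0,-0.015,-1]
    - [0,0,0,0,0,-0.015,-1]
    - [0,0,0,0,0,-0.015,-1]

```text
time_s: 25.05
ee_pos: [0.5818, -0.2967, 0.1622]
eef_rot: [3.141, -0.0, -0.0]
force: [0.2, -0.5, -2.4]
grip_width: 0.0334
```

Run:
```python
from h import *
state()
c=cam('scene'); save(c,'sc19.png')
im=cv2.imread('pics/sc19.png'); cv2.imwrite('pics/sc19c.png',cv2.resize(im[230:400,150:350],(800,600)))
c=cam('wrist'); w=wpts(c); hsv=cv2.cvtColor(c['pixels'],cv2.COLOR_RGB2HSV); H,S,V=[hsv[...,i].astype(int) for i in range(3)]
m=(S<40)&(V>100)&(w[...,2]>0.178)&(w[...,2]<0.198)&(w[...,0]<.6)&(w[...,1]>-.33)&(w[...,1]<-.26); q=w[m]; print(len(q),np.percentile(q,2,axis=0).round(4),np.percentile(q,98,axis=0).round(4))
```

```text
t 25.05 ee [ 0.5818 -0.2967  0.1622] rpy [ 3.141 -0.    -0.   ] F [ 0.2 -0.5 -2.4] grip 0.0334
1543 [ 0.5769 -0.3118  0.1827] [ 0.5865 -0.28    0.185 ]
```

View pics/sc19c.png

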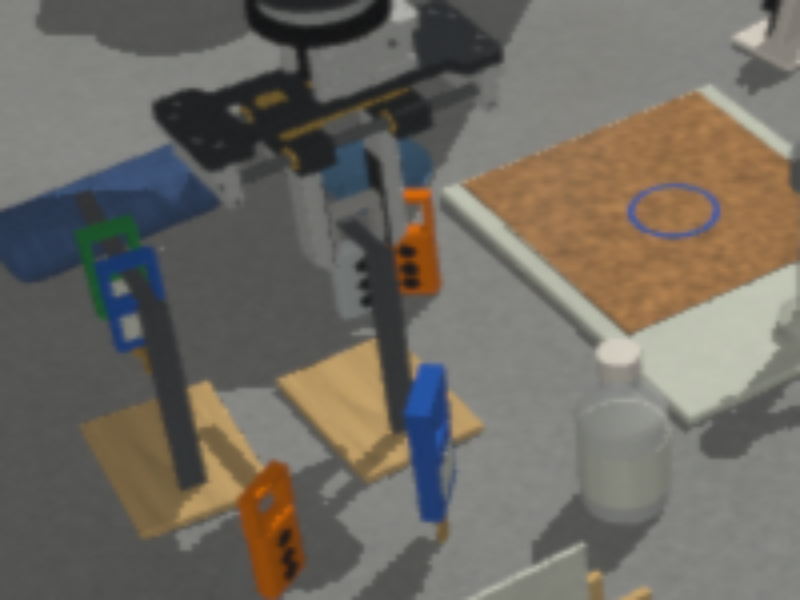

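>>> send_rows:
  series:
    - [0,0,0,-0.02,0,0,-1]
    - [0,0,0,-0.04,0,0,-1]
    - [0,0,0,-0.06,0,0,-1]
    - [0,0,0,-0.08,0,0,-1]
    - [0,0,0,-0.1,0,0,-1]
    - [0,0,0,-0.125,0,0,-1]
    - [0,0,0,-0.135,0,0,-1]
    - [0,0,0,-0.135,0,-0.04,-1]

```text
time_s: 25.95
ee_pos: [0.4445, -0.2957, 0.1984]
eef_rot: [-3.137, 0.007, -0.001]
force: [-0.4, 0.5, 0.4]
grip_width: 0.0335
```

>>> send_rows:
  series:
    - [0,0,0,0,0,-0.05,-1]
    - [0,0,0,0,0,-0.08,-1]
    - [0,0,0,0,-0.04,-0.1,-1]
    - [0,0,0,0,-0.09,-0.1,-1]
    - [0,0,0,0,-0.14,-0.1,-1]
    - [0,0,0,0,-0.19,-0.1,-1]
    - [0,0,0,0,-0.24,-0.1,-1]
    - [0,0,0,0,-0.24,-0.1,-1]

```text
time_s: 26.75
ee_pos: [0.447, -0.0521, 0.3025]
eef_rot: [-3.141, -0.001, 0.005]
force: [-1.0, -1.4, -0.0]
grip_width: 0.034
```

Run:
```python
from h import *
o=state(); print(o['qpos'].round(3))
c=cam('top'); save(c,'top20.png')
c=cam('scene'); save(c,'sc20.png')
```

```text
t 26.75 ee [ 0.447  -0.0521  0.3025] rpy [-3.141e+00 -1.000e-03  5.000e-03] F [-1.  -1.4 -0. ] grip 0.034
[-1.980e-01  2.000e-02  1.664e+00  1.000e-03  1.457e+00  1.368e+00]
```

View pics/sc20.png

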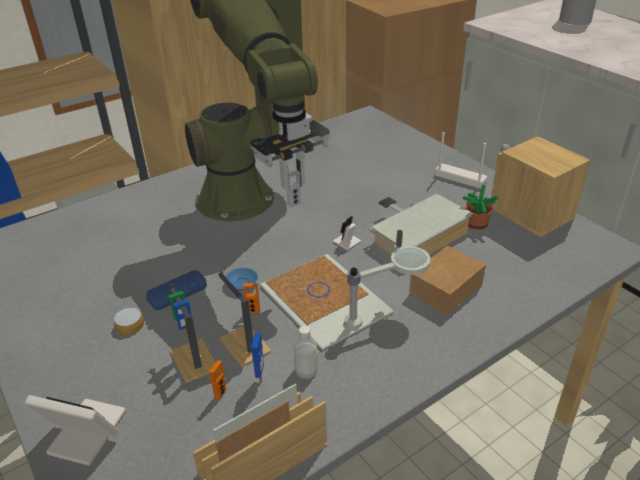

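Run:
```python
from h import *
c=cam('top'); hsv=cv2.cvtColor(c['pixels'],cv2.COLOR_RGB2HSV); H,S,V=[hsv[...,i].astype(int) for i in range(3)]
m=np.zeros(V.shape,bool); m[215:258,305:352]=((H>95)&(H<150)&(S>40))[215:258,305:352]
v,u=np.nonzero(m); print(len(u),u.min(),u.max(),v.min(),v.max())
W=np.array([onz(c,a,b,.012)[:2] for a,b in zip(u,v)])
A=np.c_[2*W,np.ones(len(W))]; s=np.linalg.lstsq(A,(W**2).sum(1),rcond=None)[0]; print('ring',s[:2].round(4),np.sqrt(s[2]+s[:2]@s[:2]).round(4))
# post & lens from depth
z=c['z_map']; y0,y1,x0,x1=150,200,255,345
vv,uu=np.mgrid[y0:y1,x0:x1]; f=240/np.tan(np.radians(c['fov_y'])/2); zz=z[y0:y1,x0:x1]
w=(np.stack([(uu-c['cx'])/f*zz,(vv-c['cy'])/f*zz,zz],-1)-np.array(c['t']))@np.array(c['R'])
s=(w[...,2]>.165)&(w[...,2]<.2)&(w[...,1]<0); q=w[s]; print('post',len(q),q.min(0).round(3),q.max(0).round(3))
s=(w[...,2]>.14)&(w[...,2]<.175)&(w[...,1]>0.03); q=w[s]; 
import cv2 as cv
(cx,r)=cv.minEnclosingCircle(q[:,:2].astype(np.float32)); print('lens',len(q),cx,r,q.min(0).round(3),q.max(0).round(3))
s=(w[...,2]>.185)&(w[...,2]<.21)&(w[...,1]>0.03); q=w[s]; print('handle',len(q),q.mean(0).round(4),q.min(0).round(3),q.max(0).round(3))
save(c,'top21.png'); im=cv2.imread('pics/top21.png'); cv2.imwrite('pics/top21c.png',cv2.resize(im[150:300,250:450],(800,600)))
```

```text
45 320 337 226 242
ring [ 0.5332 -0.0491] 0.0276
post 62 [ 0.667 -0.063  0.165] [ 0.696 -0.002  0.182]
lens 847 (0.7032490968704224, 0.08815490454435349) 0.05897868424654007 [0.648 0.03  0.145] [0.758 0.141 0.174]
handle 23 [0.6565 0.1068 0.2013] [0.65  0.101 0.186] [0.664 0.112 0.207]
```

View pics/top21c.png

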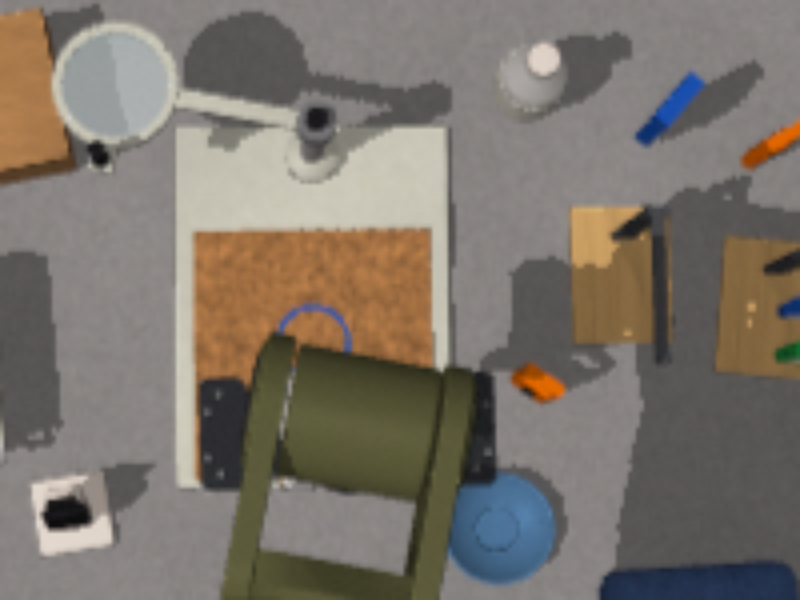

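Run:
```python
from h import *
c=cam('top'); P=np.load('/tmp/top.npy'); hsv=cv2.cvtColor(P,cv2.COLOR_RGB2HSV); H,S,V=[hsv[...,i].astype(int) for i in range(3)]
m=np.zeros(V.shape,bool); m[215:258,305:352]=((H>95)&(H<150)&(S>40))[215:258,305:352]
v,u=np.nonzero(m); print(len(u),u.min(),u.max(),v.min(),v.max())
W=np.array([onz(c,a,b,.012)[:2] for a,b in zip(u,v)])
A=np.c_[2*W,np.ones(len(W))]; s=np.linalg.lstsq(A,(W**2).sum(1),rcond=None)[0]; print('ring',s[:2].round(4),np.sqrt(s[2]+s[:2]@s[:2]).round(4))
```

```text
85 312 337 226 254
ring [ 0.5289 -0.0451] 0.0294
```

Run:
```python
from h import *
c=cam('top')
def fit(P,c,roi,nm):
    hsv=cv2.cvtColor(P,cv2.COLOR_RGB2HSV); H,S,V=[hsv[...,i].astype(int) for i in range(3)]
    x0,y0,x1,y1=roi; m=np.zeros(V.shape,bool); m[y0:y1,x0:x1]=((H>95)&(H<150)&(S>60))[y0:y1,x0:x1]
    v,u=np.nonzero(m)
    W=np.array([onz(c,a,b,.012)[:2] for a,b in zip(u,v)])
    A=np.c_[2*W,np.ones(len(W))]; s=np.linalg.lstsq(A,(W**2).sum(1),rcond=None)[0]; print(nm,len(u),s[:2].round(4),np.sqrt(s[2]+s[:2]@s[:2]).round(4))
fit(np.load('/tmp/top.npy'),c,(317,224,342,248),'top')
cs=cam('scene'); fit(cv2.cvtColor(cv2.imread('pics/sc20.png'),cv2.COLOR_BGR2RGB),cs,(300,275,340,305),'scene')
```

```text
top 69 [ 0.5323 -0.0486] 0.028
scene 50 [ 0.5301 -0.047 ] 0.028
```

>>> send_rows:
  series:
    - [0,8,0,0,0,0,-1]
    - [0,16,0,0,0,0,-1]
    - [0,24,0,0,0,0,-1]
    - [0,32,0,0,0,0,-1]
    - [0,40,0,0,0,0,-1]
    - [0,48,0,0,0,0,-1]
    - [0,56,0,0,0,0,-1]
    - [0,64,0,0,0,0,-1]

```text
time_s: 27.85
ee_pos: [0.4478, -0.0538, 0.3022]
eef_rot: [-3.129, -1.027, 0.002]
force: [0.3, -0.0, -0.7]
grip_width: 0.0341
```

>>> send_rows:
  series:
    - [0,0,0,0,0,0,-1]
    - [0,0,0,0,0,0,-1]

```text
time_s: 28.05
ee_pos: [0.4484, -0.0532, 0.3025]
eef_rot: [-3.128, -1.021, 0.003]
force: [-1.3, 0.3, -1.2]
grip_width: 0.0338
```

Run:
```python
from h import *
o=state(); print(o['qpos'].round(3))
a=np.radians(25); r=[0,0,0]
Rd=Ro.from_euler('y',0)
tz=np.array([np.cos(a),0,-np.sin(a)]); ty=np.array([0,-1.,0]); tx=np.cross(ty,tz)
rpy=Ro.from_matrix(np.c_[tx,ty,tz]).as_euler('xyz'); print(rpy.round(3))
plan(([0.497,-0.048,0.12],rpy),([0.497,-0.048,0.05],rpy))
c=cam('scene'); save(c,'sc22.png')
im=cv2.imread('pics/sc22.png'); cv2.imwrite('pics/sc22c.png',cv2.resize(im[60:360,150:450],(600,600)))
```

```text
t 28.05 ee [ 0.4484 -0.0532  0.3025] rpy [-3.128e+00 -1.021e+00  3.000e-03] F [-1.3  0.3 -1.2] grip 0.0338
[-0.393 -0.43   2.304  0.912  0.447  0.493]
[ 3.142 -1.134  0.   ]
t 28.05 ee [ 0.4484 -0.0532  0.3025] rpy [-3.128e+00 -1.021e+00  3.000e-03] F [-1.3  0.3 -1.2] grip 0.0338
turn [-1.0, 6.5, 0.0] shift [-0.1303, -0.0031, 0.1368]
turn [-1.0, 6.5, 0.0] shift [-0.1899, -0.0026, 0.1734]
```

View pics/sc22c.png

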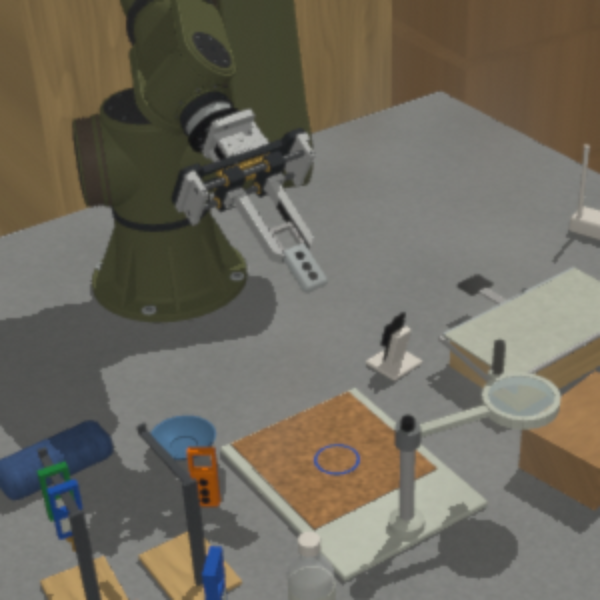

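Run:
```python
from h import *
o=ctrl.get_obs()
plan(([0.506,-0.048,0.14],[np.pi,-1.03,0]),([0.506,-0.048,0.07],[np.pi,-1.03,0]))
```

```text
t 28.1 ee [ 0.4486 -0.053   0.3028] rpy [-3.128 -1.022  0.004] F [0.6 0.2 0.1] grip 0.0339
turn [-1.0, 0.5, 0.1] shift [-0.1089, -0.003, 0.134]
turn [-1.0, 0.5, 0.1] shift [-0.1686, -0.0025, 0.1705]
```

>>> send_rows:
  series:
    - [0,0,0,-0.03,-0.001,0.04,-1]
    - [0,0,0,-0.06,-0.002,0.08,-1]
    - [0,0,0,-0.09,-0.003,0.11,-1]
    - [0,0,0,-0.109,-0.003,0.134,-1]
    - [0,0,0,-0.109,-0.003,0.134,-1]
    - [0,0,0,-0.109,-0.003,0.134,-1]
    - [0,0,0,-0.109,-0.003,0.134,-1]

```text
time_s: 28.8
ee_pos: [0.5076, -0.047, 0.1395]
eef_rot: [-3.127, -1.025, 0.006]
force: [0.7, 0.8, -0.5]
grip_width: 0.0335
```

Run:
```python
from h import *
o=state(); print(o['qpos'].round(3))
plan(([0.506,-0.048,0.065],[np.pi,-1.03,0]))
c=cam('scene'); save(c,'sc23.png')
im=cv2.imread('pics/sc23.png'); cv2.imwrite('pics/sc23c.png',cv2.resize(im[60:360,150:450],(600,600)))
```

```text
t 28.8 ee [ 0.5076 -0.047   0.1395] rpy [-3.127 -1.025  0.006] F [ 0.7  0.8 -0.5] grip 0.0335
[-0.299  0.105  2.354  2.411  0.417 -1.047]
t 28.8 ee [ 0.5076 -0.047   0.1395] rpy [-3.127 -1.025  0.006] F [ 0.7  0.8 -0.5] grip 0.0335
turn [-1.1, 0.3, 0.2] shift [-0.0645, 0.0016, 0.0372]
```

View pics/sc23c.png

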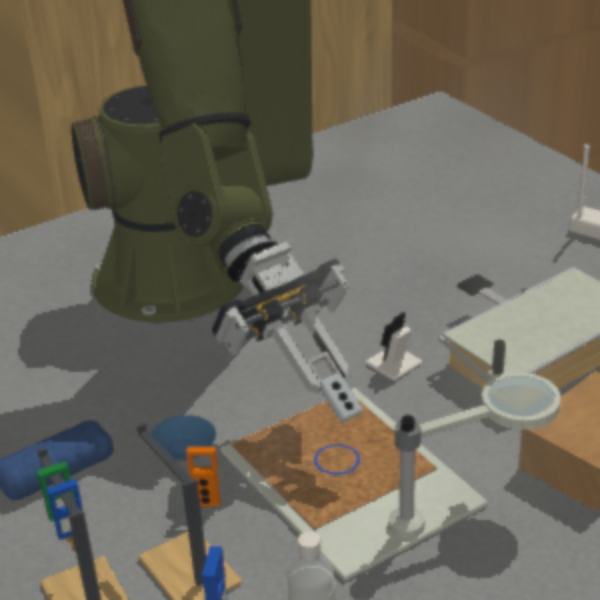

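>>> send_rows:
  series:
    - [0,0,0,-0.025,0.001,0.015,-1]
    - [0,0,0,-0.045,0.001,0.026,-1]
    - [0,0,0,-0.0645,0.0015,0.037,-1]
    - [0,0,0,-0.0645,0.0015,0.037,-1]
    - [0,0,0,-0.0645,0.0015,0.037,-1]

```text
time_s: 29.35
ee_pos: [0.5049, -0.0476, 0.0661]
eef_rot: [-3.123, -1.024, 0.003]
force: [-0.1, -0.0, -0.3]
grip_width: 0.034
```

Run:
```python
from h import *
o=state(); print(o['qpos'].round(3))
plan(([0.506,-0.048,0.053],[np.pi,-1.03,0]))
c=cam('wrist'); save(c,'wr24.png')
c=cam('scene'); save(c,'sc24.png')
im=cv2.imread('pics/sc24.png'); cv2.imwrite('pics/sc24c.png',cv2.resize(im[160:360,200:400],(600,600)))
```

```text
t 29.35 ee [ 0.5049 -0.0476  0.0661] rpy [-3.123e+00 -1.024e+00  3.000e-03] F [-0.1 -0.  -0.3] grip 0.034
[-0.305  0.344  2.367  2.65   0.627 -1.327]
t 29.35 ee [ 0.5049 -0.0476  0.0661] rpy [-3.123e+00 -1.024e+00  3.000e-03] F [-0.1 -0.  -0.3] grip 0.034
turn [-1.2, 0.3, 0.1] shift [-0.0107, 0.0006, 0.0077]
```

View pics/sc24c.png

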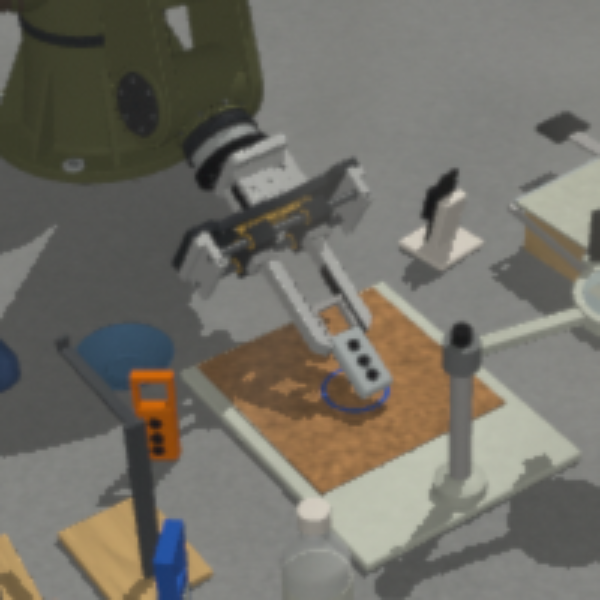

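View pics/wr24.png

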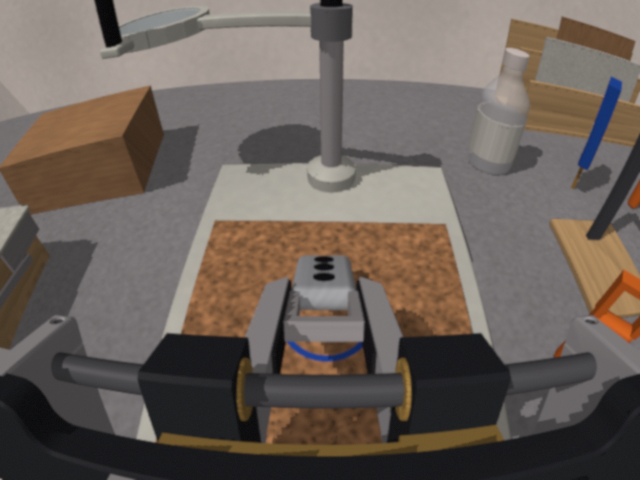

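>>> send_rows:
  series:
    - [-1,3,0,0,0.0005,0,-1]
    - [-1,8,0,-0.002,0.0005,0.001,-1]
    - [-1,10,0,-0.004,0.0005,0.003,-1]
    - [-1,10,0,-0.004,0.0005,0.003,-1]

```text
time_s: 29.85
ee_pos: [0.5049, -0.0482, 0.0606]
eef_rot: [-3.138, -1.199, -0.001]
force: [-0.4, 0.9, -1.6]
grip_width: 0.0337
```

Run:
```python
from h import *
o=state(); print(o['qpos'].round(3))
a=np.pi/2+o['eef_rot'][1]; print('alpha',np.degrees(a),'end z',o['ee_pos'][2]-.068*np.sin(a)-.007*np.cos(a))
plan(([0.506,-0.048,.012+.068*np.sin(a)+.007*np.cos(a)],[np.pi,o['eef_rot'][1],0]))
```

```text
t 29.85 ee [ 0.5049 -0.0482  0.0606] rpy [-3.138e+00 -1.199e+00 -1.000e-03] F [-0.4  0.9 -1.6] grip 0.0337
[-0.313  0.49   2.398  2.78   0.959 -1.474]
alpha 21.31204492260048 end z 0.029337438693761587
t 29.85 ee [ 0.5049 -0.0482  0.0606] rpy [-3.138e+00 -1.199e+00 -1.000e-03] F [-0.4  0.9 -1.6] grip 0.0337
turn [-0.2, -0.0, -0.0] shift [-0.0157, -0.0002, 0.0074]
```

>>> send_rows:
  series:
    - [0,0,0,-0.006,0,0,-1]
    - [0,0,0,-0.011,0,0.001,-1]
    - [0,0,0,-0.015,0,0.001,-1]
    - [0,0,0,-0.017,0,0.001,-1]
    - [0,0,0,-0.017,0,0.001,-1]

```text
time_s: 30.35
ee_pos: [0.4994, -0.0486, 0.044]
eef_rot: [3.141, -1.198, 0.002]
force: [0.2, 0.1, -1.2]
grip_width: 0.0339
```

Run:
```python
from h import *
o=state(); print(o['qpos'].round(3))
c=cam('wrist'); save(c,'wr25.png')
c=cam('scene'); save(c,'sc25.png')
im=cv2.imread('pics/sc25.png'); cv2.imwrite('pics/sc25c.png',cv2.resize(im[210:360,230:380],(600,600)))
```

```text
t 30.35 ee [ 0.4994 -0.0486  0.044 ] rpy [ 3.141e+00 -1.198e+00  2.000e-03] F [ 0.2  0.1 -1.2] grip 0.0339
[-0.319  0.551  2.399  2.79   1.017 -1.5  ]
```

View pics/sc25c.png

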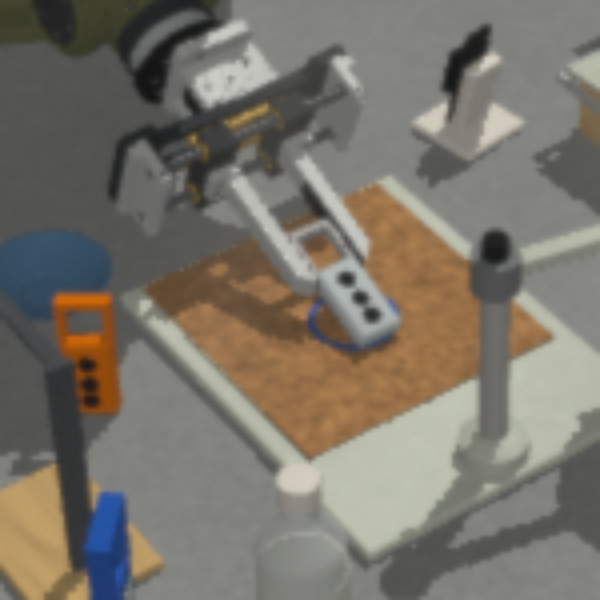

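>>> send_rows:
  series:
    - [0,0,0,-0.001,0,0,-0.1]
    - [0,0,0,-0.001,0,0,0.2]
    - [0,0,0,-0.001,0,0,0.2]
    - [0,0,0,-0.001,0,0,0.2]
    - [0,0,0,-0.001,0,0,0.2]

```text
time_s: 30.95
ee_pos: [0.4991, -0.0486, 0.0433]
eef_rot: [3.141, -1.198, 0.002]
force: [-0.2, 0.2, -0.9]
grip_width: 0.0561
```

Run:
```python
from h import *
state()
c=cam('wrist'); save(c,'wr26.png')
c=cam('scene'); save(c,'sc26.png')
im=cv2.imread('pics/sc26.png'); cv2.imwrite('pics/sc26c.png',cv2.resize(im[210:360,230:380],(600,600)))
```

```text
t 30.95 ee [ 0.4991 -0.0486  0.0433] rpy [ 3.141e+00 -1.198e+00  2.000e-03] F [-0.2  0.2 -0.9] grip 0.0561
```

View pics/sc26c.png

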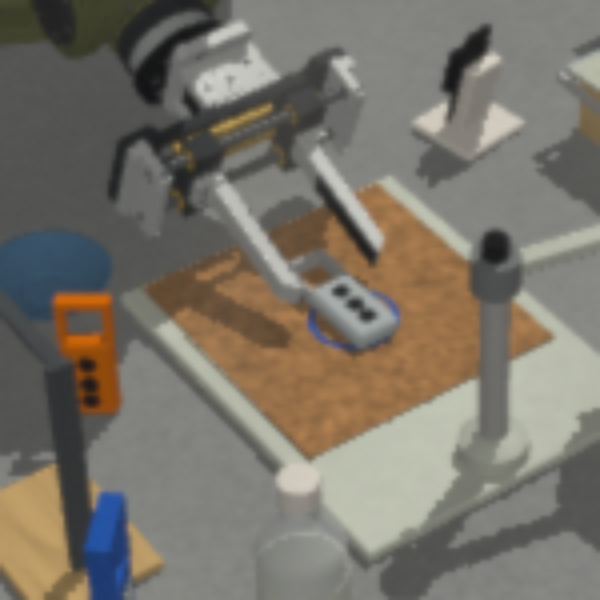

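View pics/wr26.png

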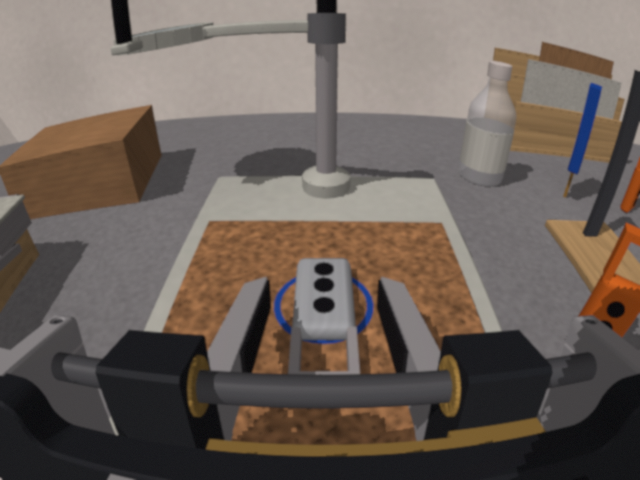

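>>> send_rows:
  series:
    - [0,0,0,0.015,0,-0.006,0.2]
    - [0,0,0,0.04,0,-0.015,0.2]
    - [0,0,0,0.065,0,-0.025,0.2]
    - [0,-5,0,0.09,0,-0.036,0.2]
    - [0,-10,0,0.1,0,-0.04,0.2]
    - [0,-10,0,0.1,0,-0.04,0.2]

```text
time_s: 31.65
ee_pos: [0.4995, -0.0491, 0.1548]
eef_rot: [3.136, -1.028, 0.005]
force: [0.5, 0.5, 0.0]
grip_width: 0.0569
```

Run:
```python
from h import *
o=state(); print(o['qpos'].round(3))
plan(([0.448,-0.053,0.30],[np.pi,-1.03,0]))
c=cam('top'); save(c,'top27.png'); im=cv2.imread('pics/top27.png'); cv2.imwrite('pics/top27c.png',cv2.resize(im[150:300,250:450],(800,600)))
```

```text
t 31.65 ee [ 0.4995 -0.0491  0.1548] rpy [ 3.136 -1.028  0.005] F [0.5 0.5 0. ] grip 0.0569
[-0.298  0.041  2.369  2.383  0.372 -1.007]
t 31.65 ee [ 0.4995 -0.0491  0.1548] rpy [ 3.136 -1.028  0.005] F [0.5 0.5 0. ] grip 0.0569
turn [0.1, 0.1, 0.2] shift [0.0977, 0.0042, -0.1191]
```

View pics/top27c.png

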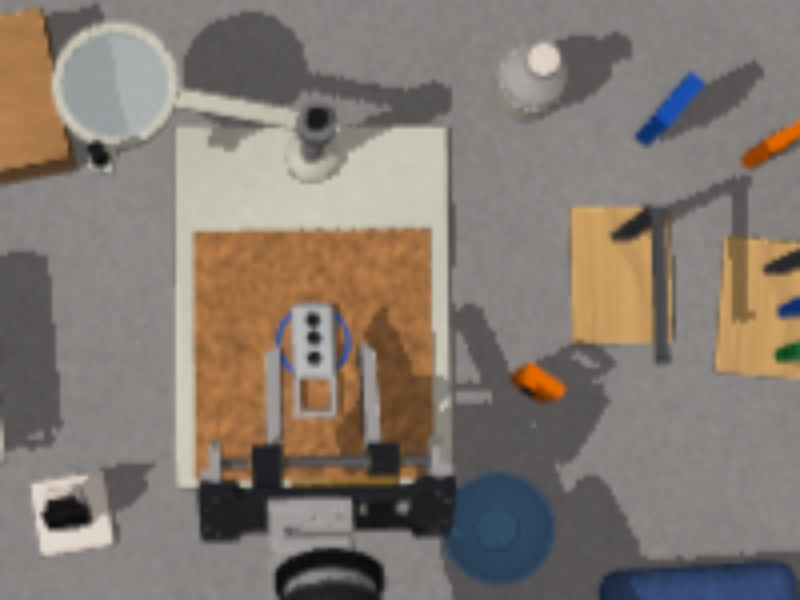

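>>> send_rows:
  series:
    - [0,0,0,0.03,0.001,-0.036,0]
    - [0,0,0,0.06,0.002,-0.073,-0.2]
    - [0,0,0,0.098,0.004,-0.119,-0.2]
    - [0,0,0,0.098,0.004,-0.119,-0.2]
    - [0,0,0,0.098,0.004,-0.119,-0.2]
    - [0,0,0,0.098,0.004,-0.119,-0.2]
    - [0,-8,0,0.098,0.004,-0.119,-0.2]

```text
time_s: 32.4
ee_pos: [0.4549, -0.0425, 0.2843]
eef_rot: [-3.109, -0.974, 0.011]
force: [0.2, 0.8, 0.5]
grip_width: 0.0376
```

Run:
```python
from h import *
o=state(); print(o['qpos'].round(3))
plan(([0.448,-0.053,0.30],down(0)))
c=cam('top'); f=240/np.tan(np.radians(c['fov_y'])/2)
for p in [(329.25,179.5)]: print('post cap',onz(c,*p,.185).round(4))
```

```text
t 32.4 ee [ 0.4549 -0.0425  0.2843] rpy [-3.109 -0.974  0.011] F [0.2 0.8 0.5] grip 0.0376
[-0.357 -0.381  2.296  0.877  0.44   0.527]
t 32.4 ee [ 0.4549 -0.0425  0.2843] rpy [-3.109 -0.974  0.011] F [0.2 0.8 0.5] grip 0.0376
turn [-2.0, -55.8, 1.5] shift [0.0091, 0.0099, -0.015]
post cap [ 0.6794 -0.0515  0.185 ]
```

>>> send_rows:
  series:
    - [0,-8,0,0,0.005,-0.01,-0.2]
    - [0,-16,0,0,0.01,-0.015,-0.2]
    - [0,-24,0,0,0.01,-0.015,-0.2]
    - [0,-32,0,0,0.01,-0.015,-0.2]
    - [-1,-40,0,0,0.01,-0.015,-0.2]
    - [-2,-48,1,0,0.01,-0.015,-0.2]
    - [-2,-55.8,1.5,0,0.01,-0.015,-0.2]
    - [-2,-55.8,1.5,0,0.01,-0.015,-0.2]

```text
time_s: 33.25
ee_pos: [0.4446, -0.0516, 0.2903]
eef_rot: [-3.134, 0.006, 0.005]
force: [-0.2, 0.1, -1.1]
grip_width: 0.0378
```

Run:
```python
from h import *
o=state(); print(o['qpos'].round(3))
plan(([0.56,0.06,0.29],down(np.pi/2)),([0.657,0.107,0.27],down(np.pi/2)))
```

```text
t 33.25 ee [ 0.4446 -0.0516  0.2903] rpy [-3.134  0.006  0.005] F [-0.2  0.1 -1.1] grip 0.0378
[-0.201  0.025  1.687  0.007  1.438  1.364]
t 33.25 ee [ 0.4446 -0.0516  0.2903] rpy [-3.134  0.006  0.005] F [-0.2  0.1 -1.1] grip 0.0378
turn [-0.6, -0.1, -89.7] shift [0.116, -0.111, 0.0005]
turn [-0.6, -0.1, -89.7] shift [0.2134, -0.1573, 0.0202]
```

>>> send_rows:
  series:
    - [0,0,-8,0.02,-0.02,0,-0.2]
    - [0,0,-16,0.04,-0.04,0,-0.2]
    - [0,0,-24,0.06,-0.06,0,-0.2]
    - [0,0,-32,0.08,-0.08,0,-0.2]
    - [0,0,-40,0.1,-0.1,0,-0.2]
    - [0,0,-48,0.12,-0.12,0,-0.2]
    - [0,0,-56,0.15,-0.135,0,-0.2]
    - [0,0,-64,0.18,-0.15,0,-0.2]

```text
time_s: 34.05
ee_pos: [0.6246, 0.0977, 0.2928]
eef_rot: [3.141, -0.005, 1.127]
force: [0.1, -1.1, 0.5]
grip_width: 0.0377
```

Run:
```python
from h import *
o=state(); print(o['qpos'].round(3))
plan(([0.657,0.107,0.26],down(np.pi/2)))
```

```text
t 34.05 ee [0.6246 0.0977 0.2928] rpy [ 3.141 -0.005  1.127] F [ 0.1 -1.1  0.5] grip 0.0377
[0.095 0.451 1.16  0.005 1.528 0.539]
t 34.05 ee [0.6246 0.0977 0.2928] rpy [ 3.141 -0.005  1.127] F [ 0.1 -1.1  0.5] grip 0.0377
turn [0.1, -0.3, -25.4] shift [0.0222, 0.0253, 0.0329]
```

>>> send_rows:
  series:
    - [0,0,-8,0.01,0.01,0,-0.2]
    - [0,0,-16,0.022,0.025,0,-0.2]
    - [0,0,-25,0.022,0.025,0.01,-0.2]
    - [0,0,-25,0.022,0.025,0.02,-0.2]
    - [0,0,-25,0.022,0.025,0.02,-0.2]

```text
time_s: 34.55
ee_pos: [0.6558, 0.1046, 0.2719]
eef_rot: [3.141, -0.001, 1.549]
force: [0.3, -0.0, -0.2]
grip_width: 0.0376
```

Run:
```python
from h import *
o=state()
c=cam('wrist'); save(c,'wr28.png'); w=wpts(c)
m=(w[...,2]>.196)&(w[...,2]<.209)&(w[...,1]>.07)&(w[...,1]<.15)&(w[...,0]<.7)&(w[...,0]>.6)
q=w[m]; print(len(q),q.min(0).round(4),q.max(0).round(4),q.mean(0).round(4)) if m.any() else print('none')
```

```text
t 34.55 ee [0.6558 0.1046 0.2719] rpy [ 3.141e+00 -1.000e-03  1.549e+00] F [ 0.3 -0.  -0.2] grip 0.0376
379 [0.6512 0.1024 0.1961] [0.6643 0.1158 0.2066] [0.6577 0.1099 0.2038]
```

View pics/wr28.png

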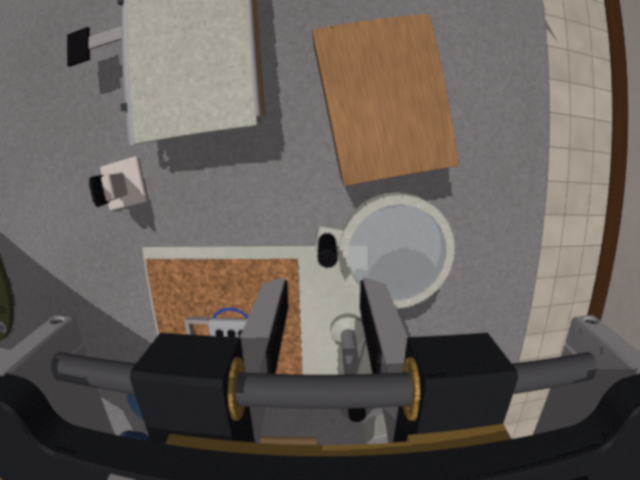

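>>> send_rows:
  series:
    - [0,0,0,0.0045,0.002,0,-0.2]
    - [0,0,0,0.0045,0.002,0.03,-0.2]
    - [0,0,0,0.0045,0.002,0.06,-0.2]
    - [0,0,0,0.0045,0.002,0.083,-0.2]
    - [0,0,0,0.0045,0.002,0.083,-0.2]
    - [0,0,0,0.0045,0.002,0.083,-1]
    - [0,0,0,0.0045,0.002,0.083,-1]
    - [0,0,0,0.0045,0.002,0.083,-1]
  force: 15

```text
time_s: 35.4
ee_pos: [0.66, 0.1084, 0.1937]
eef_rot: [3.133, 0.002, 1.55]
force: [-2.1, -0.2, 1.7]
grip_width: 0.0169
```

>>> send_rows:
  series:
    - [0,0,0,0,0,0,-1]
    - [0,0,0,0,0,0,-1]

```text
time_s: 35.6
ee_pos: [0.6598, 0.1085, 0.1934]
eef_rot: [3.134, 0.002, 1.55]
force: [-1.3, 0.7, 6.2]
grip_width: 0.014
```

Run:
```python
from h import *
o=state(); h=o['ee_pos'][:2]; post=np.array([.680,-.051])
d=h-post; print('r',np.hypot(*d),'ang',np.degrees(np.arctan2(d[1],d[0])))
# target: lens dir toward ring
ring=np.array([.531,-.048]); u=(ring-post)/np.hypot(*(ring-post)); a_f=np.arctan2(u[1],u[0]); 
hoff=np.arctan2(56,150); tgt=np.degrees(a_f+hoff)%360; print('target handle ang',tgt)
r=np.hypot(*d); a0=np.arctan2(d[1],d[0]); y0=o['eef_rot'][2]; R0=Rt(o['eef_rot'])
N=14; tot=np.radians(tgt)-a0
for k in range(1,N+1):
    a=a0+tot*k/N; p=np.array([*(post+r*np.array([np.cos(a),np.sin(a)])),o['ee_pos'][2]])
    print(k,'turn',round(-np.degrees(tot*k/N),1),'shift',R0.inv().apply(p-o['ee_pos']).round(4))
```

```text
t 35.6 ee [0.6598 0.1085 0.1934] rpy [3.134e+00 2.000e-03 1.550e+00] F [-1.3  0.7  6.2] grip 0.014
r 0.16075327050540336 ang 97.20964071116006
target handle ang 199.31882906863657
1 turn -7.3 shift [-0.0043 -0.02   -0.0001]
2 turn -14.6 shift [-0.011  -0.0393 -0.0003]
3 turn -21.9 shift [-0.0202 -0.0576 -0.0004]
4 turn -29.2 shift [-0.0316 -0.0745 -0.0005]
5 turn -36.5 shift [-0.0451 -0.0899 -0.0006]
6 turn -43.8 shift [-0.0604 -0.1035 -0.0007]
7 turn -51.1 shift [-0.0773 -0.115  -0.0007]
8 turn -58.3 shift [-0.0956 -0.1242 -0.0008]
9 turn -65.6 shift [-0.1148 -0.1311 -0.0008]
10 turn -72.9 shift [-0.1348 -0.1354 -0.0008]
11 turn -80.2 shift [-0.1552 -0.1372 -0.0007]
12 turn -87.5 shift [-0.1756 -0.1364 -0.0007]
13 turn -94.8 shift [-0.1958 -0.133  -0.0006]
14 turn -102.1 shift [-0.2153 -0.1271 -0.0005]
```

>>> send_rows:
  series:
    - [0,0,-7.3,-0.0043,-0.02,0,-1]
    - [0,0,-14.6,-0.011,-0.0393,0,-1]
    - [0,0,-21.9,-0.0202,-0.0576,0,-1]
    - [0,0,-29.2,-0.0316,-0.0745,0,-1]
    - [0,0,-36.5,-0.0451,-0.09,0,-1]
    - [0,0,-43.8,-0.0604,-0.1035,0,-1]
    - [0,0,-51.1,-0.0773,-0.115,0,-1]
    - [0,0,-51.1,-0.0773,-0.115,0,-1]

```text
time_s: 36.4
ee_pos: [0.5435, 0.0312, 0.1932]
eef_rot: [3.138, 0.011, 2.445]
force: [6.6, -4.3, 2.8]
grip_width: 0.0138
```

```bash
cat > arc.py <<'E'
from h import *
o=state(); h=o['ee_pos'][:2]; post=np.array([.680,-.051])
d=h-post; r=np.hypot(*d); a0=np.arctan2(d[1],d[0])%(2*np.pi); print('r',r,'ang',np.degrees(a0)); r=.1605
tgt=np.radians(199.3); R0=Rt(o['eef_rot']); N=7; tot=tgt-a0
for k in range(1,N+1):
    a=a0+tot*k/N; p=np.array([*(post+r*np.array([np.cos(a),np.sin(a)])),o['ee_pos'][2]])
    print(k,'turn',round(-np.degrees(tot*k/N),1),'shift',R0.inv().apply(p-o['ee_pos']).round(4))
c=cam('top'); save(c,'top29.png')
E
python3 arc.py
```

```text
t 36.4 ee [0.5435 0.0312 0.1932] rpy [3.138 0.011 2.445] F [ 6.6 -4.3  2.8] grip 0.0138
r 0.15935865198116053 ang 148.94135700137468
1 turn -7.2 shift [-0.0032 -0.0198 -0.    ]
2 turn -14.4 shift [-0.01   -0.0388 -0.    ]
3 turn -21.6 shift [-0.0191 -0.0568 -0.    ]
4 turn -28.8 shift [-0.0303 -0.0735  0.0001]
5 turn -36.0 shift [-0.0436 -0.0886  0.0001]
6 turn -43.2 shift [-0.0587 -0.102   0.0003]
7 turn -50.4 shift [-0.0753 -0.1134  0.0004]
```

View pics/top29.png

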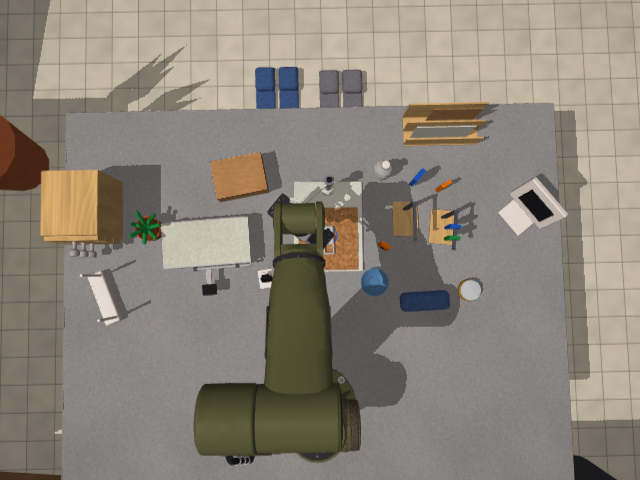

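>>> send_rows:
  series:
    - [0,0,-7.2,-0.0032,-0.0198,0,-1]
    - [0,0,-14.4,-0.01,-0.0388,0,-1]
    - [0,0,-21.6,-0.0191,-0.0568,0,-1]
    - [0,0,-28.8,-0.0303,-0.0735,0,-1]
    - [0,0,-36,-0.0436,-0.0886,0,-1]
    - [0,0,-43.2,-0.0587,-0.102,0,-1]
    - [0,0,-47,-0.067,-0.108,0,-1]
    - [0,0,-47,-0.067,-0.108,0,-1]

```text
time_s: 37.25
ee_pos: [0.526, -0.0936, 0.1931]
eef_rot: [-3.137, 0.01, -3.02]
force: [4.6, -0.0, 5.0]
grip_width: 0.0134
```

```bash
sed -i 's/top29/top30/' arc.py; python3 arc.py
```

```text
t 37.25 ee [ 0.526  -0.0936  0.1931] rpy [-3.137  0.01  -3.02 ] F [ 4.6 -0.   5. ] grip 0.0134
r 0.15983706408005766 ang 195.46966657439296
1 turn -0.5 shift [ 0.0004 -0.0016  0.    ]
2 turn -1.1 shift [ 0.0002 -0.0031  0.    ]
3 turn -1.6 shift [-0.0001 -0.0046  0.    ]
4 turn -2.2 shift [-0.0004 -0.0061  0.    ]
5 turn -2.7 shift [-0.0007 -0.0076  0.    ]
6 turn -3.3 shift [-0.001  -0.0091  0.    ]
7 turn -3.8 shift [-0.0013 -0.0106  0.0001]
```

>>> send_rows:
  series:
    - [0,0,-1.5,0,-0.004,0,-1]
    - [0,0,-3,-0.001,-0.008,0,-1]
    - [0,0,-3.8,-0.0013,-0.0105,0,-1]
    - [0,0,-3.8,-0.0013,-0.0105,0,-1]
    - [0,0,-3.8,-0.0013,-0.0105,0,-1]

```text
time_s: 37.8
ee_pos: [0.5286, -0.1026, 0.1931]
eef_rot: [-3.137, 0.01, -2.955]
force: [8.6, 0.9, 2.3]
grip_width: 0.0138
```

```bash
python3 arc.py | head -3
python3 - <<'E'
from h import *
c=cam('scene'); save(c,'sc31.png'); im=cv2.imread('pics/sc31.png'); cv2.imwrite('pics/sc31c.png',cv2.resize(im[180:380,200:450],(800,640)[:2])[:600])
E
```

```text
t 37.8 ee [ 0.5286 -0.1026  0.1931] rpy [-3.137  0.01  -2.955] F [8.6 0.9 2.3] grip 0.0138
r 0.1599560727633211 ang 198.8355361660731
1 turn -0.1 shift [ 0.0005 -0.0003 -0.    ]
```

View pics/sc31c.png

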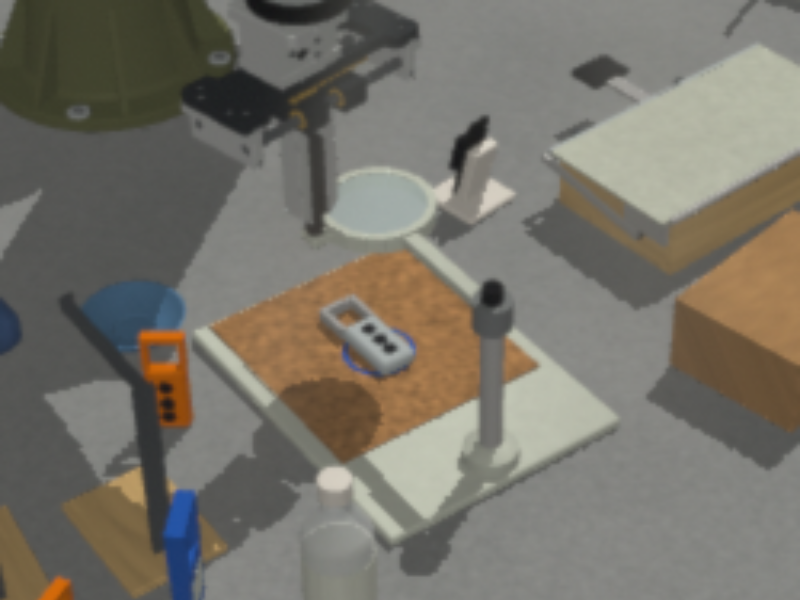

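>>> send_rows:
  series:
    - [0,0,0,0,0,0,-0.3]
    - [0,0,0,0,0,0,-0.3]
    - [0,0,0,0,0,0,-0.3]
    - [0,0,0,0,0,-0.03,-0.3]
    - [0,0,0,0,0,-0.07,-0.3]
    - [0,0,0,0,0,-0.11,-0.3]

```text
time_s: 38.5
ee_pos: [0.5262, -0.1023, 0.303]
eef_rot: [-3.138, 0.004, -2.955]
force: [1.2, 0.1, 0.9]
grip_width: 0.0329
```

>>> send_rows:
  series:
    - [0,0,0,0.05,0,-0.03,-0.3]
    - [0,0,0,0.1,0,-0.05,-0.3]
    - [0,0,0,0.14,0,-0.05,-0.3]
    - [0,0,0,0.14,0,-0.05,-0.3]
    - [0,0,0,0.14,-0.05,-0.05,-0.3]
    - [0,0,0,0.14,-0.1,-0.05,-0.3]
    - [0,0,0,0.14,-0.15,-0.05,-0.3]
    - [0,0,0,0.14,-0.2,-0.05,-0.3]

```text
time_s: 39.3
ee_pos: [0.4262, -0.3268, 0.3514]
eef_rot: [-3.138, 0.005, -2.955]
force: [0.8, 0.7, 0.9]
grip_width: 0.033
```

Run:
```python
from h import *
state()
c=cam('top'); save(c,'top32.png'); im=cv2.imread('pics/top32.png'); cv2.imwrite('pics/top32c.png',cv2.resize(im[150:300,250:450],(800,600)))
z=c['z_map']; y0,y1,x0,x1=160,290,280,380
vv,uu=np.mgrid[y0:y1,x0:x1]; f=240/np.tan(np.radians(c['fov_y'])/2); zz=z[y0:y1,x0:x1]
w=(np.stack([(uu-c['cx'])/f*zz,(vv-c['cy'])/f*zz,zz],-1)-np.array(c['t']))@np.array(c['R'])
s=(w[...,2]>.148)&(w[...,2]<.17)&(w[...,0]<.6); q=w[s]
print(len(q),q.min(0).round(3),q.max(0).round(3), cv2.minEnclosingCircle(q[:,:2].astype(np.float32)))
np.save('/tmp/lens.npy',q)
s=(w[...,2]>.186)&(w[...,2]<.21); q=w[s]; print('handle',len(q),q.mean(0).round(4) if len(q) else '')
```

```text
t 39.3 ee [ 0.4262 -0.3268  0.3514] rpy [-3.138  0.005 -2.955] F [0.8 0.7 0.9] grip 0.033
850 [ 0.486 -0.109  0.15 ] [ 0.6   -0.001  0.169] ((0.5421434044837952, -0.053619544953107834), 0.05871700868010521)
handle 23 [ 0.5296 -0.1016  0.2006]
```

View pics/top32c.png

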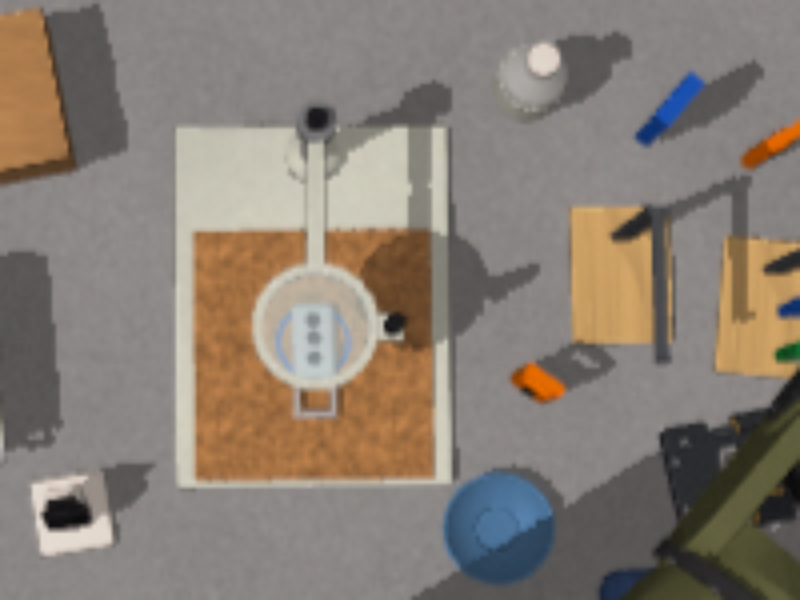

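Run:
```python
from h import *
q=np.load('/tmp/lens.npy')
r=q[(q[:,1]>-.2)]
# circle: use lens disc extents away from arm (max x side) & handle (min y side)
print('ymax',q[:,1].max(),'xmin',q[:,0].min())
c=cam('top'); im=c['pixels']; hsv=cv2.cvtColor(im,cv2.COLOR_RGB2HSV)
# fob rect: bright low-sat pixels in depth z~.026 through lens not readable -> pixel est
for n,p,z in [('lens',(250+315/4,150+327/4),.161),('fob',(250+313/4,150+340/4),.026),('postcap',(250+317/4,150+120/4),.185)]: print(n,onz(c,*p,z).round(4))
g=cv2.cvtColor(cv2.resize(im[150:300,250:450],(1600,1200),interpolation=cv2.INTER_CUBIC),cv2.COLOR_RGB2GRAY)
C=cv2.HoughCircles(g,cv2.HOUGH_GRADIENT,1,100,param1=100,param2=40,minRadius=110,maxRadius=135)
print(C)
if C is not None:
    for x,y,rr in C[0][:3]: print(onz(c,250+(x+.5)/8-.5,150+(y+.5)/8-.5,.161).round(4),rr)
cs=cam('scene'); save(cs,'sc33.png'); a=cv2.imread('pics/sc33.png'); cv2.imwrite('pics/sc33c.png',cv2.resize(a[200:360,180:400],(800,582)))
for nm,X in [('ring',(.531,-.048,.012)),('lenspt',(.531,-.048,.161))]: print(nm,proj(cs,X))
```

```text
ymax -0.001328754878756552 xmin 0.4861707865947575
lens [ 0.5306 -0.0472  0.161 ]
fob [ 0.5315 -0.0496  0.026 ]
postcap [ 0.6779 -0.0515  0.185 ]
None
ring [317.93852405 289.47029815]
lenspt [316.54796812 243.59504777]
```

View pics/sc33c.png

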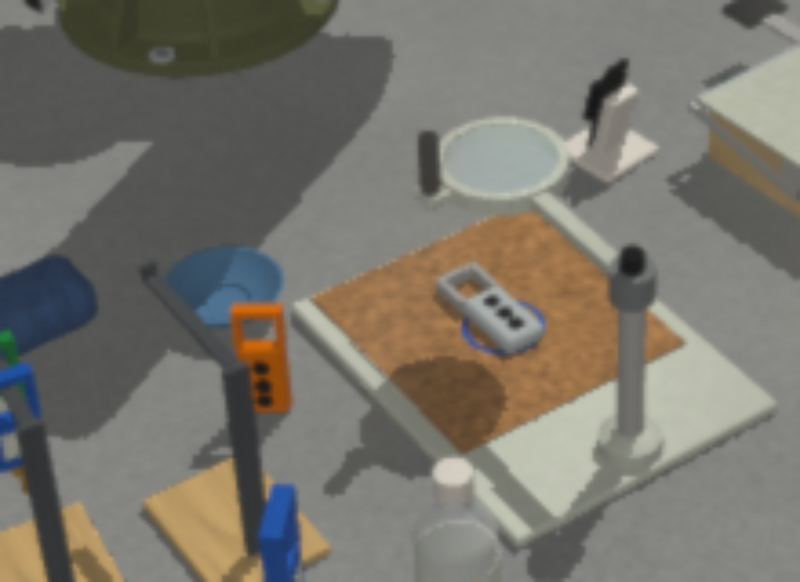

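Run:
```python
from h import *
c=cam('top'); save(c,'top34.png'); z=c['z_map']; f=240/np.tan(np.radians(c['fov_y'])/2)
vv,uu=np.mgrid[222:262,172:246]; zz=z[222:262,172:246]
w=((np.stack([(uu-c['cx'])/f*zz,(vv-c['cy'])/f*zz,zz],-1)-np.array(c['t']))@np.array(c['R'])).reshape(-1,3)
w=w[(w[:,2]>.05)&(w[:,2]<.09)]
A=np.c_[w[:,:2],np.ones(len(w))]; print('lid plane slope',np.linalg.lstsq(A,w[:,2],rcond=None)[0].round(4),len(w))
cs=cam('scene'); save(cs,'sc34.png'); a=cv2.imread('pics/sc34.png')
b=np.hstack([cv2.resize(a[190:270,360:480],(400,300)),cv2.resize(a[270:400,150:280],(400,300))]); cv2.imwrite('pics/chk.png',b)
```

```text
lid plane slope [0.0007 0.0011 0.0623] 2949
```

View pics/chk.png

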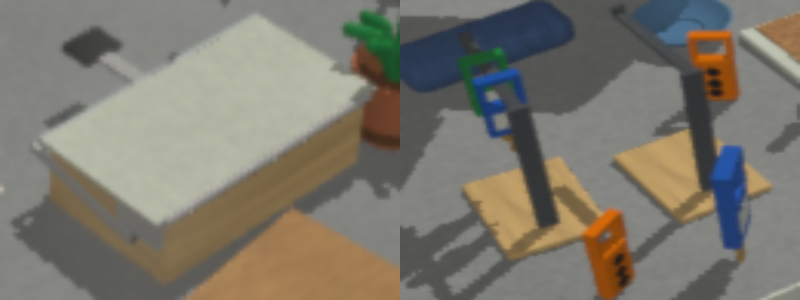

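View pics/top34.png

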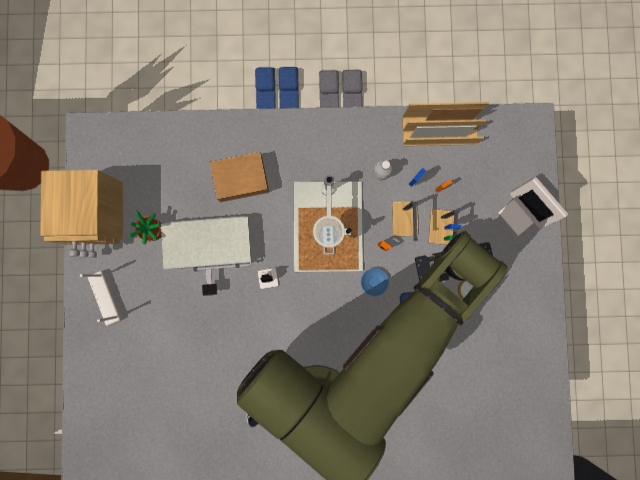

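The lid is flat (slope 0.0007), both keys hang on the spare hook, the fob lies on the ring, and the lens is over it at top (328,232). The gripper is clear of everything, so I'm handing in.

```bash
python3 -c "
from station import ctrl
print(ctrl.hand_in())"
```

```text
the job is handed in; nothing more can be done
None
```

The car fob is ready under the magnifier, and the job was handed in at about 40 s of the 210 s allowed.

- **Well:** I pressed the lever to its stop and the lid flipped open. The seal case was the only thing on the pad; I put it in the well and shut the lid. The last depth check showed the lid lying flat, with a slope of about 0.001.
- **Keys:** The blue and green keys now hang on the spare hook. I left the look-alikes (the big blue key and the two orange fobs) alone.
- **Fob:** It lies flat on the blue ring, within about 2 mm of the ring's centre.
- **Lens:** It stands about 2.5 mm from being exactly over the fob, by pixel estimate. An automatic circle fit of the lens found nothing, so that estimate is the only position check.

**Force when shutting the lid:** I pressed harder than intended. The wrist read 97 N up and down, about 100 N in total, under the 120 N limit. It was the fingertips pressing, and nothing looked disturbed in the pictures.

The gripper was clear of everything when I handed in. In the last pictures the other things on the ledge looked undisturbed, though the arm partly hid the glasses case and the polish tin.

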